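Batch ceramic knobs into the indexed dryer and set the blower

TASK

Shut the dryer's blower off by swinging its lever fully back to the stop stud, then put every ceramic drawer knob from the plywood board onto the level aluminium tray, and tip the tray by its bar so that the whole batch slides into the white dish in front of the tray's lip. Lower the tray flat again, turn the round table clockwise (seen from above) by one click, a quarter turn, so that the filled dish stands in front of the blower, and last of all swing the lever round until it lies exactly over the brass pointer. Do not disturb the jar, the mug or the brush.

Things in the scene. Friction and masses are not known exactly. Their poses are not given: they have to be found in the camera images.
- knob0: white ceramic drawer knob, loose: a square foot 26 x 26 x 10 mm with a round stem 20 mm across and 20 mm tall on its middle, 30 mm tall in all, about 30 g. Origin: centre of the underside of the foot, z up the stem, x and y along the foot's sides. Between two and four of the five knobs are present, standing on the board
- knob1: white ceramic drawer knob, loose: a square foot 26 x 26 x 10 mm with a round stem 20 mm across and 20 mm tall on its middle, 30 mm tall in all, about 30 g. Origin: centre of the underside of the foot, z up the stem, x and y along the foot's sides. Between two and four of the five knobs are present, standing on the board
- knob2: white ceramic drawer knob, loose: a square foot 26 x 26 x 10 mm with a round stem 20 mm across and 20 mm tall on its middle, 30 mm tall in all, about 30 g. Origin: centre of the underside of the foot, z up the stem, x and y along the foot's sides. Between two and four of the five knobs are present, standing on the board
- knob3: white ceramic drawer knob, loose: a square foot 26 x 26 x 10 mm with a round stem 20 mm across and 20 mm tall on its middle, 30 mm tall in all, about 30 g. Origin: centre of the underside of the foot, z up the stem, x and y along the foot's sides. Between two and four of the five knobs are present, standing on the board
- knob4: white ceramic drawer knob, loose: a square foot 26 x 26 x 10 mm with a round stem 20 mm across and 20 mm tall on its middle, 30 mm tall in all, about 30 g. Origin: centre of the underside of the foot, z up the stem, x and y along the foot's sides. Between two and four of the five knobs are present, standing on the board
- board: fixed plywood ware board 180 (x) x 200 (y) x 8 mm, lying on the work surface; origin: centre of the underside
- lever (a joint): blower lever: it swings level, about a vertical pivot on top of a grey control box (100 x 100 x 48 mm, with a round aluminium scale plate 140 mm across on top). 0 rad = off, fully anticlockwise seen from above, beside the dark stop stud; grows clockwise to 1.22 rad (full). It stays where it is left (about 1.7 N at the knob moves it). It starts well open
- lever_knob (a point): centre of the top face of the black upright round grip at the lever's end, 20 mm across; the grip reaches 38 mm down from here, is free all round and 90 mm from the pivot; top 100 mm above the work surface. Its x axis points along the lever, away from the pivot, z up
- lever_pivot (a point): point on the lever's vertical pivot axis, 52 mm above the work surface; its axes are the control box's
- pointer (a joint): angle of the brass pointer, same zero, sense and pivot as joint lever; set somewhere from 0.45 to 1.0 rad, flat on the scale plate under the lever; not to be moved
- pointer_tip (a point): brass disc 16 mm across at the end of the pointer, 74 mm from the pivot, on the scale plate; x axis points outward along the pointer
- axis (a point): point on the vertical axis of the round table, at the height of its top face (42 mm above the work surface); x axis points to the blower, y to the tray; the round wooden table is 320 mm across and 12 mm thick
- turntable (a joint): turn of the round table, 0 at the start, growing clockwise seen from above; spring detents every quarter turn (1.571 rad), it snaps in within about 0.05 rad of them; about 4 N at a peg moves it. It carries four white square dishes 92 x 92 mm (4 mm walls, 44 mm high) at 98 mm from the axis, and four pegs
- dish (a point): centre of the inner floor (46 mm above the work surface) of the dish that stands in front of the tray's lip at the start; turns with the table; the inside is 84 x 84 mm and the rim 40 mm above this point; x and y along its sides, z up
- peg_nw (a point): centre of the top face of one of the four aluminium pegs of the round table, 16 mm across, standing 50 mm above the table's top (top at 92 mm), 134 mm from the axis, midway between two dishes; turns with the table. At the start it is on the side of the machine's -x and +y
- peg_sw (a point): centre of the top face of one of the four aluminium pegs of the round table, 16 mm across, standing 50 mm above the table's top (top at 92 mm), 134 mm from the axis, midway between two dishes; turns with the table. At the start it is on the side of the machine's -x and -y
- peg_se (a point): centre of the top face of one of the four aluminium pegs of the round table, 16 mm across, standing 50 mm above the table's top (top at 92 mm), 134 mm from the axis, midway between two dishes; turns with the table. At the start it is on the side of the machine's +x and -y
- tray (a joint): tilt of the aluminium tray: 0 = level, grows as the bar end is lifted, to 1.25 rad; falls back slowly by its own weight when let go (about 2 N at the bar lifts it). Hinged at its open lip, which overhangs the dish
- tray_floor (a point): centre of the tray's inner floor, 104 mm above the work surface when level; inside 76 mm (x) by 146 mm (y), walls 24 mm high above the floor's underside (20 mm inside) on both sides and the bar end, open at the lip (-y); tilts with the tray. y points from the lip to the bar, z up off the floor
- tray_bar (a point): middle of the round lifting bar, 10 mm thick and 72 mm long along x, 40 mm beyond the tray's end wall, free above and below; 190 mm (y) and 10 mm (z) from the hinge; moves with the tray; its x axis lies along the bar
- tray_hinge (a point): point on the tray's hinge axis (along its x) at the lip, 100 mm above the work surface, middle of the lip; turns with the tray; y points to the bar
- jar: bystander: closed glass paint jar 56 mm across, 75 mm tall; origin: underside
- mug: bystander: white mug 76 mm across, 85 mm tall; origin: underside
- brush: bystander: brush 170 mm long, lying flat

How it is judged:
By the outcome, as a careful person would: the job done as asked, in the order asked, and still so for the second after the job is handed in, with the robot touching nothing.
Of knob0, knob1, knob2, knob3, knob4 only 2 to 4 are there at a start; the rules pass over those that are not, and their reading is None.
At some moment in a run one of knob0, knob1, knob2, knob3, knob4 may be knocked a few centimetres aside while the robot is not near it.
Once in a run the grip may slacken for a moment while it holds something.
It also fails if it takes over 208 s, if anything falls off the work surface, if the arm or the gripper's body presses on something with over 40 N, if the wrist force passes 120 N, or if a joint passes its speed limit or range.

ROBOT

A 7-joint arm with a two-finger parallel gripper is mounted at the origin on the work surface. World frame = base frame: x ahead of the robot, y to its left, z up, the work surface at z = 0. Lengths are in mm, angles in rad, forces in N, time in s.
With the tool pointing down it reaches from about 425 to 875 mm from the base axis. Payload 4.7 kg.
Tool frame: the origin (TCP) lies on the front face of the gripper's body, between the roots of the fingers; the fingertips stand 70 mm ahead of it and the grasp point (between the pads) lies 51 mm ahead of it; z points along the fingers, y is the line along which they close (so a half turn about z gives the same grasp; the last joint's range is limited). The gripper opens to 87 mm and grips with 3 to 60 N. Pads are 19 mm wide; open, the fingers measure 117 mm over their backs; the gripper's body (75 mm by 190 mm) begins 51 mm behind the grasp point.
Start: joints at [1.229, 0.321, -0.07, 1.45, 0.023, 1.371, -0.057], TCP at [226.403, -609.311, 292.287] pointing down, gripper open.
Joint ranges: [-2.86, 2.86], [-0.3, 2.09], [-1.38, 1.24], [0.06, 2.45], [-1.56, 4.7], [0.09, 2.05], [-2.69, 2.69]. Speed limits (rad/s): [2.57, 2.57, 3.14, 3.14, 3.14, 3.14, 3.14].

INTERFACE

Orientations are given as a 3x3 rotation matrix whose columns are the frame's x, y, z axes.
In Python, from rig import env gives the robot as it stands. The module is installed in compiled form; this text tells all that it offers.
- The arm moves only by the tool step_arm, never from a script. Its argument "motion" is a list of rows, each a list of 7 numbers: the shift along the tool's x, y, z in m, then the turn, a rotation vector about the tool's x, y, z in degrees, then the opening, from -1 (shut) to 1 (fully open). A call has 1 to 20 rows; each row shifts and turns the commanded pose from where the row before left it, along the tool's axes as they then stand; what a row does not reach is not made up. A row lasts 1/12 s, in which the tool goes at most 41.7 mm and 7.16 degrees, less where a joint would pass 70% of its speed; a pose out of reach is approached as far as the arm can. A call with a gripper value outside its range is refused whole. The fingers move at their own pace and stop on an object; "force" is the grip in N (left out, the last holds). Time passes only in rows, so rows that do not move let the fingers close. It gives the time, the measured TCP pose, the force, the opening and the grip force at its end, in the units of the state.
- env.sense(): the state, without advancing time (a new reading comes with each control period).
- env.capture(name): name is "scene" or "top"; returns the picture (420x560x3 uint8, red, green, blue); there is no depth.
- env.camera_info(name): a dict with "vfov" (degrees; the focal length in pixels is half the picture's height over the tangent of half this angle, whatever the lens; pixels are square), "cx", "cy" (the principal point, pixels), "rvec" (rotation vector, rad) and "tvec" (3), from world to camera coordinates, as OpenCV has them. Camera axes: x right, y down, z forward; pixel columns grow to the right and rows downward; lengths in mm; the calibration is good to about 2 mm. A picture is of the moment at which its call begins. camera_info takes no time and is no camera call.
- env.sign_off(): hands the job in; it is judged then, once.
Trained networks look in the newest picture that a camera, given by its name, has taken for a name from the list of things; names that differ only in an ending like _2 or _b are one class to them, and where a whole thing is asked for, a point or a joint stands for the part that bears it (a point fixed in the world has none). Each returns a list of dicts, best first, with "confidence" (0 to 1); they miss things now and then, are a little off and sometimes report something else, mostly with a low value. They report only what shows in the picture. A call takes as long as a camera call.
- env.trace(camera, target): "region" (420x560 bool, what is visible of it) and "pixel" ([column, row] in pixels, amid what is visible of it).
The state is a dict: "time_s": time; "joint_pos": joint angles; "joint_vel": joint speeds; "joint_efforts": joint torques, N m; "tool_pos": TCP position; "orientation": TCP orientation; "wrist_force": force on the tool from outside, world axes, zero at the start; "torque": the same for the moment, N m; "gripper_width": finger opening in mm; "grip_force": force on a finger pad.
Only numpy, scipy, OpenCV 4.12 (cv2) and the standard library are available. Lean on these libraries where they do the work, as an engineer would, in place of code of your own. Each camera call takes 0.05 s, during which the arm holds its last target. There are 200 camera calls.

## Working session

There is one attempt and no reset: what is moved stays moved. The work goes in short steps, Python scripts to look and compute and a tool call to move; the robot and the scene stay as the last step left them, time stands still between calls to the robot, and variables do not carry over. Pictures are saved under pics/ and viewed, at most 14 in all, crops included, and the job is handed in when it is done.

Besides the shell and the picture viewer there is one more tool, called after "Call:" in YAML: its name, and indented under it one key for each argument. step_arm: Moves the arm, as the interface text tells. Its arguments: {"type":"object","properties":{"motion":{"type":"array"},"force":{"type":"number"}},"required":["motion"]}

```bash
mkdir -p pics; ls; python3 - <<'E'
from rig import env
import cv2
print(env.sense())
for n in("scene","top"):
    print(n,env.camera_info(n))
    cv2.imwrite(f"pics/{n}0.png",env.capture(n)[:,:,::-1])
E
```

```text
pics
{'time_s': 0.0, 'joint_pos': array([ 1.22907439,  0.32186387, -0.07008226,  1.4516711 ,  0.02261272,
        1.37078924, -0.05690564]), 'joint_vel': array([ 1.94866470e-03, -1.31924992e-03,  2.08659576e-03, -2.60078167e-03,
       -4.29400821e-05,  2.10453286e-04,  1.71879182e-03]), 'joint_efforts': array([-4.85949731e-04, -4.91293502e+01, -4.04026229e-01, -3.12523592e+01,
       -6.37664529e-02,  4.39361797e-02,  1.47004666e-04]), 'tool_pos': array([ 226.24447454, -608.91148911,  291.13678434]), 'orientation': array([[ 9.37351710e-01,  3.48383645e-01, -7.79924308e-04],
       [ 3.48384501e-01, -9.37350024e-01,  1.78120087e-03],
       [-1.10520815e-04, -1.94132523e-03, -9.99998110e-01]]), 'wrist_force': array([ 0.24092678, -1.5287762 , -0.12714796]), 'torque': array([-0.04752243, -0.01432908, -0.08583545]), 'grip_force': 0.0, 'gripper_width': 86.87620438302105}
scene {'vfov': 57.3901640248266, 'cx': 277.20126395370613, 'cy': 209.41140606103605, 'rvec': array([ 2.08524453,  0.77128626, -0.388915  ]), 'tvec': array([-420.02771181, -146.76868495, 1232.35412506])}
top {'vfov': 48.33906980623209, 'cx': 270.21604697647774, 'cy': 205.43628015402487, 'rvec': array([ 2.09437804, -2.14608239,  0.16196034]), 'tvec': array([ -30.71189861,  573.99416401, 1235.38308673])}
```

View pics/scene0.png

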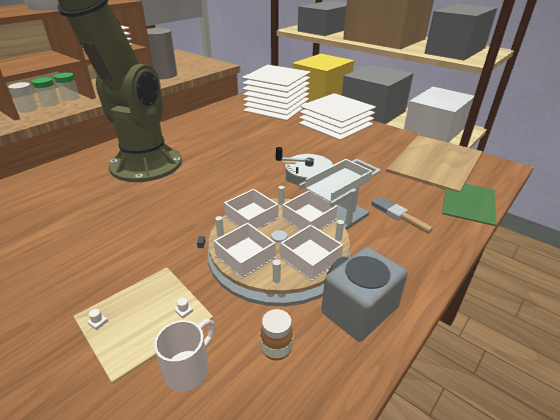

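View pics/top0.png

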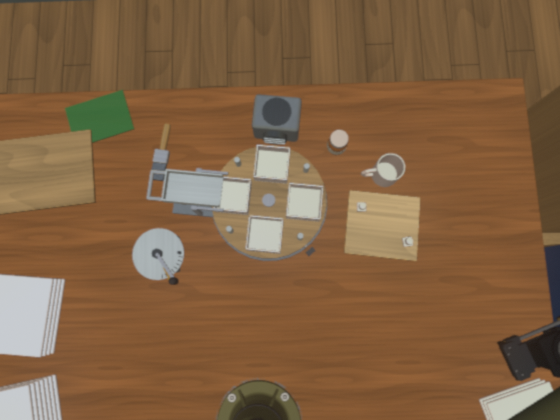

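```bash
cat > h.py <<'E'
from rig import env
import numpy as np, cv2
def cam(n):
    c=env.camera_info(n); f=210/np.tan(np.radians(c["vfov"])/2)
    K=np.array([[f,0,c["cx"]],[0,f,c["cy"]],[0,0,1]]); R,_=cv2.Rodrigues(np.array(c["rvec"])); return K,R,np.array(c["tvec"],float)
def onz(n,p,z):
    K,R,t=cam(n); d=R.T@np.linalg.inv(K)@np.array([p[0],p[1],1.]); o=-R.T@t
    return o+d*(z-o[2])/d[2]
def proj(n,P):
    K,R,t=cam(n); q=(K@(R@np.atleast_2d(P).T+t[:,None])).T; return q[:,:2]/q[:,2:]
def crop(n,u,v,w,h,s,f):
    im=env.capture(n)[int(v-h/2):int(v+h/2),int(u-w/2):int(u+w/2),::-1]
    cv2.imwrite(f,cv2.resize(im,None,fx=s,fy=s,interpolation=cv2.INTER_CUBIC))
E
python3 - <<'E'
from h import *
for n in("top","scene"):
    print(n,"centre",-cam(n)[1].T@cam(n)[2])
    env.capture(n)
    for t in "knob0 board lever_knob lever_pivot pointer_tip turntable dish peg_nw tray_bar tray_floor jar mug brush".split():
        for d in env.trace(n,t)[:5]:
            r=d["region"]; ys,xs=np.nonzero(r)
            print(n,t,round(d["confidence"],2),np.round(d["pixel"],1),"c",xs.mean().round(1),ys.mean().round(1),"bb",xs.min(),xs.max(),ys.min(),ys.max(),r.sum())
for n in("top",):
  for nm,p,z in[("base",(258,410),0),("pivot",(157,254),62),("leverknob",(173,281),100),("axis",(268.5,200),42),("k",(362,206),38),("k",(407,241),38)]:
    print(nm,onz(n,p,z).round(1))
E
```

```text
top centre [ 350.0463774   -69.88280848 1314.9782579 ]
top knob0 0.68 [404.8 243.4] c 407.1 240.8 bb 402 412 236 246 95
top knob0 0.59 [360.4 207.6] c 361.5 206.1 bb 358 365 202 210 63
top knob0 0.5 [166.3 268.1] c 165.1 266.4 bb 152 178 249 284 217
top board 0.88 [384.2 226.6] c 382.2 225.0 bb 345 419 190 259 4341
top lever_knob 0.55 [270.9 202.5] c 270.6 201.8 bb 214 326 145 258 9833
top lever_knob 0.53 [164.8 268.9] c 164.8 265.8 bb 152 178 249 284 245
top lever_knob 0.37 [266.6 190.3] c 257.6 188.6 bb 146 326 94 260 15193
top lever_pivot 0.74 [156.  253.2] c 159.0 254.3 bb 133 184 228 284 2257
top turntable 0.79 [268.5 203.9] c 270.2 201.4 bb 214 325 145 257 9728
top dish 0.58 [269.3 203.9] c 270.4 201.7 bb 213 326 145 258 9919
top dish 0.55 [189.3 187.9] c 189.0 187.9 bb 146 222 169 206 2086
top peg_nw 0.82 [269.8 201.3] c 270.3 201.7 bb 213 326 145 258 9892
top tray_bar 0.68 [189.1 188. ] c 188.8 187.4 bb 147 223 169 205 2085
top tray_floor 0.86 [188.1 189.5] c 188.6 187.6 bb 147 222 169 206 2123
top jar 0.96 [332.1 144.9] c 337.5 142.3 bb 327 347 130 154 390
top mug 0.84 [387.
[... 1002 characters left out ...]
 1058
scene dish 0.85 [276.7 242. ] c 277.7 242.1 bb 209 350 186 297 11464
scene peg_nw 0.77 [278.9 241.2] c 277.7 241.5 bb 209 350 186 296 11352
scene tray_bar 0.82 [338.5 176.7] c 340.5 178.6 bb 306 380 159 201 1822
scene jar 0.97 [275.5 335.6] c 276.4 334.8 bb 261 292 309 360 1405
scene jar 0.26 [ 98.4 319.8] c 96.5 319.2 bb 88 107 309 329 263
scene mug 0.57 [182.4 349.3] c 183.6 353.5 bb 155 214 319 391 3210
scene mug 0.28 [340.5 177.8] c 340.5 178.5 bb 306 380 159 201 1831
scene brush 0.61 [397.2 214.1] c 400.1 213.4 bb 372 431 197 232 722
base [32.  1.  0.]
pivot [446.5 262.1  62. ]
leverknob [373.2 209.2 100. ]
axis [589.8 -40.1  42. ]
k [ 566.8 -297.5   38. ]
k [ 467.2 -413.8   38. ]
```

```bash
python3 - <<'E'
from h import *
crop("top",230,210,200,150,4,"pics/c1.png")
E
```

```text
(no output)
```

View pics/c1.png

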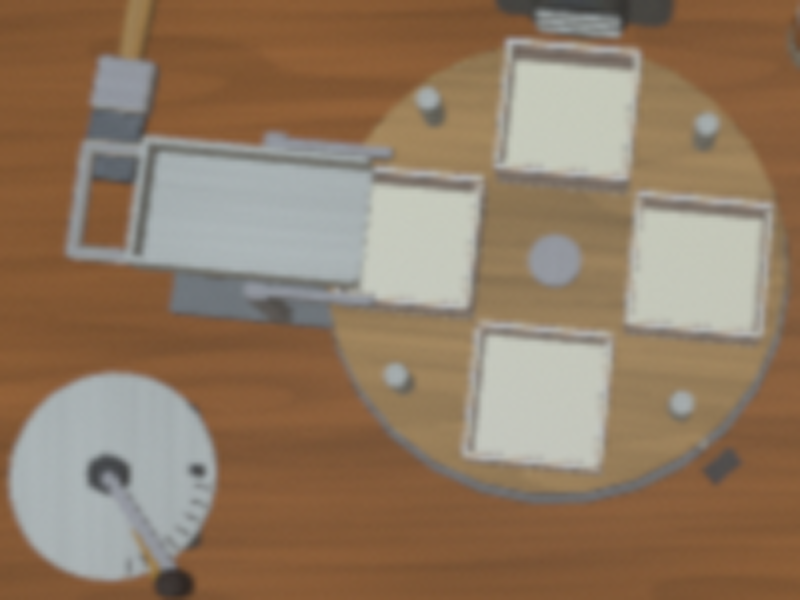

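```bash
python3 - <<'E'
from h import *
c=lambda X,Y:(130+X/4-.4,135+Y/4-.4)
T=lambda X,Y,z:onz("top",c(X,Y),z)
pg=np.array([T(x,y,92) for x,y in[(429,98),(706,122),(682,403),(396,375)]]);print(pg.round(1))
C=pg.mean(0);print("axis",C.round(1),np.linalg.norm(pg-C,axis=1).round(1))
a=[np.degrees(np.arctan2(*(p-C)[1::-1])) for p in pg];print("ang",a)
print("hub",T(554,260,44).round(1))
print("pivot z?",T(108,474,62).round(1),T(108,474,80).round(1),"plate",T(113,476,52).round(1))
print("leverknob",T(173,578,100).round(1),"tip52",T(150,562,53).round(1),"stud",T(197,469,60).round(1))
print("bar ends",T(85,146,112).round(1),T(71,254,112).round(1))
print("tray inner",[T(x,y,z).round(1) for x,y,z in[(150,145,124),(375,163,124),(135,257,124),(360,277,124)]])
for p,q in[((361.5,206.1),(183.7,308)),((407.1,240.8),(97,319))]:
    print("knob",onz("top",p,24).round(1),onz("scene",q,22).round(1))
print("jar",onz("top",(337.5,142.3),40),"mug",onz("top",(386.9,169.9),40))
print("scene pegs",proj("scene",pg).round(1),"leverknob",proj("scene",T(173,578,100)).round(1))
E
```

```text
[[ 695.3   41.9   92. ]
 [ 673.2 -144.5   92. ]
 [ 484.  -122.1   92. ]
 [ 507.2   65.6   92. ]]
axis [589.9 -39.8  92. ] [133.3 133.8 134.2 134. ]
ang [np.float64(37.7814729770788), np.float64(-51.50764372260969), np.float64(-142.15983714752446), np.float64(128.1386668248006)]
hub [590.6 -39.1  44. ]
pivot z? [449.  263.2  62. ] [447.6 258.5  80. ] plate [448.3 262.5  52. ]
leverknob [378.  209.7 100. ] tip52 [390.1 236.1  53. ] stud [451.  203.7  60. ]
bar ends [663.3 269.7 112. ] [590.3 277.4 112. ]
tray inner [array([659.6, 223.3, 124. ]), array([643.3,  74.9, 124. ]), array([584.8, 231.9, 124. ]), array([567.6,  85. , 124. ])]
knob [ 569.  -298.6   24. ] [ 574.1 -300.8   22. ]
knob [ 469.1 -417.9   24. ] [ 472.9 -421.6   22. ]
jar [ 750.75081568 -238.56686631   40.        ] mug [ 666.71445977 -371.99821845   40.        ]
scene pegs [[339.6 221.3]
 [276.5 261.6]
 [218.1 217.4]
 [280.7 186.7]] leverknob [[278.6 148.3]]
```

Call:
step_arm:
  motion:
    - [0, 0, 0, 0, 0, 5.1, 1]
    - [0, 0, 0, 0, 0, 5.1, 1]
    - [0, 0, 0, 0, 0, 5.1, 1]
    - [0, 0, 0, 0, 0, 5.1, 1]
    - [0.024, -0.026, 0.003, 0, 0, 0, 1]
    - [0.024, -0.026, 0.003, 0, 0, 0, 1]
    - [0.024, -0.026, 0.003, 0, 0, 0, 1]
    - [0.024, -0.026, 0.003, 0, 0, 0, 1]
    - [0.024, -0.026, 0.003, 0, 0, 0, 1]
    - [0.024, -0.026, 0.003, 0, 0, 0, 1]
    - [0.024, -0.026, 0.003, 0, 0, 0, 1]
    - [0.024, -0.026, 0.003, 0, 0, 0, 1]
    - [0.024, -0.026, 0.003, 0, 0, 0, 1]
    - [0.024, -0.026, 0.003, 0, 0, 0, 1]
    - [0.024, -0.026, 0.003, 0, 0, 0, 1]
    - [0.024, -0.026, 0.003, 0, 0, 0, 1]
    - [0.024, -0.026, 0.003, 0, 0, 0, 1]
    - [0.024, -0.026, 0.003, 0, 0, 0, 1]

```text
time_s: 3.05
tool_pos: [563.5, -244.1, 250.4]
orientation: [[1.0, -0.0, 0.0], [-0.0, -1.0, -0.0], [0.0, 0.0, -1.0]]
wrist_force: [0.2, -0.3, -1.1]
gripper_width: 86.8
grip_force: 0.0
```

Call:
step_arm:
  motion:
    - [-0.0134, -0.0323, 0.002, 0, 0, 0, 1]
    - [-0.0134, -0.0323, 0.002, 0, 0, 0, 1]
    - [-0.0134, -0.0323, 0.002, 0, 0, 0, 1]
    - [-0.0134, -0.0323, 0.002, 0, 0, 0, 1]
    - [-0.0134, -0.0323, 0.002, 0, 0, 0, 1]
    - [-0.0134, -0.0323, 0.002, 0, 0, 0, 1]
    - [-0.0134, -0.0323, 0.002, 0, 0, 0, 1]
    - [-0.0134, -0.0323, 0.002, 0, 0, 0, 1]
    - [-0.0134, -0.0323, 0.002, 0, 0, 0, 1]
    - [-0.0134, -0.0323, 0.002, 0, 0, 0, 1]
    - [-0.0134, -0.0323, 0.002, 0, 0, 0, 1]
    - [-0.0134, -0.0323, 0.002, 0, 0, 0, 1]
    - [-0.0134, -0.0323, 0.002, 0, 0, 0, 1]
    - [-0.0134, -0.0323, 0.002, 0, 0, 0, 1]
    - [0, 0, 0, 0, 0, -7, 1]
    - [0, 0, 0, 0, 0, -7, 1]
    - [0, 0, 0, 0, 0, -7, 1]
    - [0, 0, 0, 0, 0, -7, 1]
    - [0, 0, 0, 0, 0, -7, 1]
    - [0, 0, 0, 0, 0, -7, 1]

```text
time_s: 4.72
tool_pos: [375.0, 206.9, 222.4]
orientation: [[0.739, 0.674, 0.001], [0.674, -0.739, -0.0], [0.0, 0.001, -1.0]]
wrist_force: [0.2, 0.1, -0.3]
gripper_width: 87.2
grip_force: 0.0
```

```bash
python3 - <<'E'
from h import *
crop("scene",310,175,200,150,4,"pics/c2.png")
s=env.sense();print(s["tool_pos"].round(1),s["orientation"].round(2),s["joint_pos"].round(2))
E
```

```text
[374.9 206.9 222.4] [[ 0.74  0.68  0.  ]
 [ 0.68 -0.74 -0.  ]
 [ 0.    0.   -1.  ]] [ 0.2  -0.1  -0.72  2.04 -0.07  1.18 -1.31]
```

View pics/c2.png

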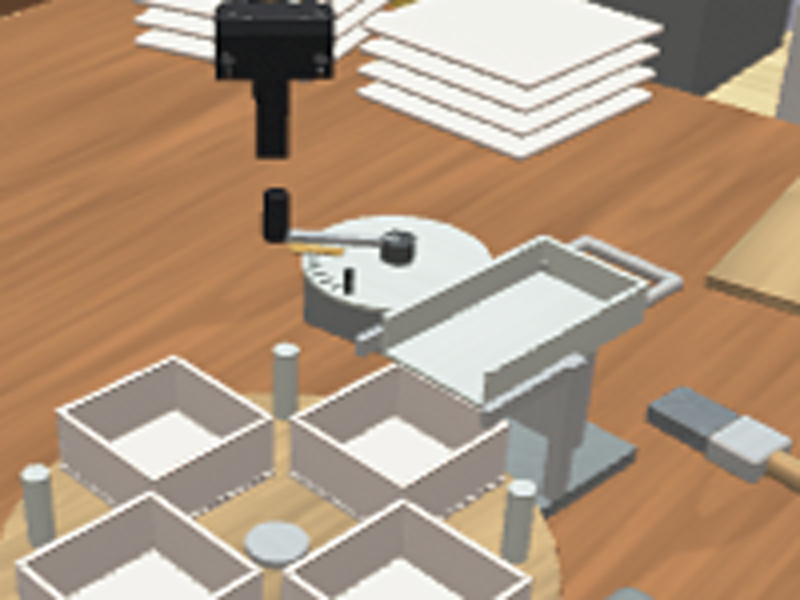

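Call:
step_arm:
  motion:
    - [0, 0, 0.017, 0, 0, 0, 1]
    - [0, 0, 0.017, 0, 0, 0, 1]
    - [0, 0, 0.017, 0, 0, 0, 1]
    - [0, 0, 0.017, 0, 0, 0, 1]
    - [0, 0, 0.017, 0, 0, 0, 1]
    - [0, 0, 0, 0, 0, 0, 0]
    - [0, 0, 0, 0, 0, 0, -0.3]
    - [0, 0, 0, 0, 0, 0, -1]
    - [0, 0, 0, 0, 0, 0, -1]
    - [0, 0, 0, 0, 0, 0, -1]
    - [0, 0, 0, 0, 0, 0, -1]
    - [0, 0, 0, 0, 0, 0, -1]
    - [0, 0, 0, 0, 0, 0, -1]
  force: 20

```text
time_s: 5.85
tool_pos: [375.2, 206.9, 137.5]
orientation: [[0.743, 0.669, 0.001], [0.669, -0.743, -0.0], [0.0, 0.0, -1.0]]
wrist_force: [-0.6, 0.5, 0.6]
gripper_width: 41.8
grip_force: 0.0
```

Call:
step_arm:
  motion:
    - [0, 0, 0, 0, 0, 0, -1]
    - [0, 0, 0, 0, 0, 0, -1]
    - [0, 0, 0, 0, 0, 0, -1]
    - [0, 0, 0, 0, 0, 0, -1]
    - [0, 0, 0, 0, 0, 0, -1]
    - [0, 0, 0, 0, 0, 0, -1]

```text
time_s: 6.35
tool_pos: [374.4, 206.9, 137.1]
orientation: [[0.743, 0.669, -0.001], [0.669, -0.743, -0.0], [-0.001, -0.001, -1.0]]
wrist_force: [-3.5, 0.2, 2.2]
gripper_width: 19.4
grip_force: 20.0
```

Call:
step_arm:
  motion:
    - [-0.0003, 0.0079, 0, 0, 0, 0, -1]
    - [0.0003, 0.0079, 0, 0, 0, 0, -1]
    - [0.0011, 0.0079, 0, 0, 0, 0, -1]
    - [0.0017, 0.0077, 0, 0, 0, 0, -1]
    - [0.0024, 0.0076, 0, 0, 0, 0, -1]
    - [0.003, 0.0074, 0, 0, 0, 0, -1]
    - [0.0038, 0.007, 0, 0, 0, 0, -1]
    - [0, 0, 0, 0, 0, 0, -1]

```text
time_s: 7.02
tool_pos: [420.3, 174.7, 137.1]
orientation: [[0.744, 0.669, -0.0], [0.669, -0.744, -0.0], [-0.0, -0.0, -1.0]]
wrist_force: [-0.1, -0.6, 1.3]
gripper_width: 19.5
grip_force: 20.0
```

Call:
step_arm:
  motion:
    - [0.0021, 0.0034, 0, 0, 0, 0, -1]
    - [0.0021, 0.0034, 0, 0, 0, 0, -1]
    - [0.0024, 0.0031, 0, 0, 0, 0, -1]
    - [0.0024, 0.0031, 0, 0, 0, 0, -1]
    - [0, 0, 0, 0, 0, 0, -1]

```text
time_s: 7.43
tool_pos: [434.1, 172.0, 137.1]
orientation: [[0.743, 0.67, -0.003], [0.67, -0.743, -0.0], [-0.002, -0.002, -1.0]]
wrist_force: [-4.7, 0.2, 3.4]
gripper_width: 19.3
grip_force: 20.0
```

Call:
step_arm:
  motion:
    - [0.0015, 0.0014, 0, 0, 0, 0, -1]
    - [0.0015, 0.0014, 0, 0, 0, 0, -1]
    - [0.0015, 0.0014, 0, 0, 0, 0, -1]
    - [0, 0, 0, 0, 0, 0, -1]

```text
time_s: 7.77
tool_pos: [435.3, 172.3, 136.7]
orientation: [[0.742, 0.67, -0.014], [0.67, -0.742, -0.003], [-0.012, -0.007, -1.0]]
wrist_force: [-20.6, 0.1, 19.0]
gripper_width: 19.2
grip_force: 20.1
```

Call:
step_arm:
  motion:
    - [0, 0, 0, 0, 0, 0, 0.2]
    - [0, 0, 0, 0, 0, 0, 0.2]
    - [0, 0, 0, 0, 0, 0, 0.2]
    - [0, 0, 0, 0, 0, 0, 0.2]
    - [0, 0, 0, 0, 0, 0, 0.2]
    - [0, 0, -0.02, 0, 0, 0, 0.2]
    - [0, 0, -0.03, 0, 0, 0, 0.2]
    - [0, 0, -0.03, 0, 0, 0, 1]
    - [0, 0, -0.03, 0, 0, 0, 1]
    - [0.02, 0.02, 0, 0, 0, 6.5, 1]
    - [0.02, 0.02, 0, 0, 0, 6.5, 1]
    - [0.02, 0.02, 0, 0, 0, 6.5, 1]
    - [0.01, 0.03, 0, 0, 0, 6.5, 1]
    - [0.01, 0.03, 0, 0, 0, 6.5, 1]
    - [0.01, 0.03, 0, 0, 0, 6.5, 1]
    - [0, 0.03, 0, 0, 0, 3, 1]
    - [0, 0.03, 0, 0, 0, 0, 1]
    - [0, 0.03, 0, 0, 0, 0, 1]

```text
time_s: 9.27
tool_pos: [580.5, -12.1, 247.5]
orientation: [[1.0, -0.001, 0.002], [-0.001, -1.0, 0.0], [0.002, -0.0, -1.0]]
wrist_force: [0.2, 0.3, -0.2]
gripper_width: 86.7
grip_force: 0.0
```

```bash
python3 - <<'E'
from h import *
crop("top",160,255,80,60,10,"pics/c3.png")
for d in env.trace("top","knob0")[:3]:
    ys,xs=np.nonzero(d["region"]);print(d["confidence"],xs.mean(),ys.mean())
s=env.sense();print(s["tool_pos"].round(1),s["orientation"].round(3))
E
```

```text
0.47 361.95061728395063 206.45679012345678
0.41 161.79636363636362 155.03272727272727
[580.4 -18.2 247.2] [[ 1.    -0.01   0.002]
 [-0.01  -1.    -0.004]
 [ 0.002  0.004 -1.   ]]
```

View pics/c3.png

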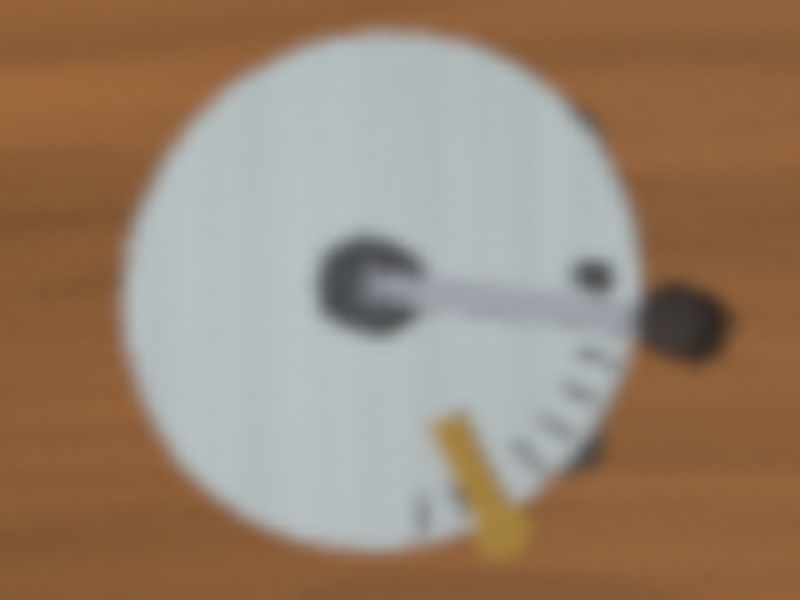

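```bash
python3 - <<'E'
from h import *
c=lambda X,Y:(120+X/10-.45,225+Y/10-.45)
T=lambda X,Y,z:onz("top",c(X,Y),z)
P=T(381,291,52);tip=T(504,530,54);rt=T(450,425,54);k=T(685,322,100);print(P,tip,k)
A=lambda p,q:np.degrees(np.arctan2(*(p-q)[1::-1]))
print("tip",A(tip,P),np.linalg.norm((tip-P)[:2]),"line",A(tip,rt),"lever",A(k,P),np.linalg.norm((k-P)[:2]))
crop("top",385,225,100,75,8,"pics/c4.png")
for d in env.trace("top","knob3")[:3]+env.trace("top","knob1")[:3]:
    ys,xs=np.nonzero(d["region"]);print(d["confidence"],xs.mean(),ys.mean())
E
```

```text
[448.21623484 263.01254586  52.        ] [383.38320804 228.10524313  54.        ] [434.54009013 170.77146811 100.        ]
tip -151.70115475893044 73.63315250352795 line -152.02247727628432 lever -98.43353319319534 93.24941478904528
0.65 168.1206896551724 273.4310344827586
0.42 361.9065420560748 206.89719626168224
0.39 407.10091743119267 241.59633027522935
0.65 168.1206896551724 273.4310344827586
0.42 361.9065420560748 206.89719626168224
0.39 407.10091743119267 241.59633027522935
```

View pics/c4.png

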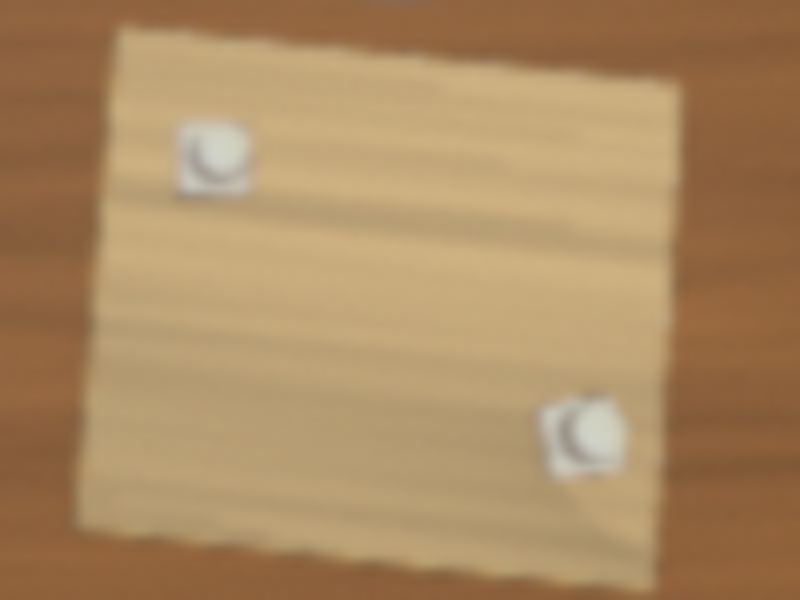

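Call:
step_arm:
  motion:
    - [-0.0014, 0.035, 0, 0, 0, 0, 1]
    - [-0.0014, 0.035, 0, 0, 0, 0, 1]
    - [-0.0014, 0.035, 0, 0, 0, 0, 1]
    - [-0.0014, 0.035, 0, 0, 0, 0, 1]
    - [-0.0014, 0.035, 0, 0, 0, 0, 1]
    - [-0.0014, 0.035, 0, 0, 0, 0, 1]
    - [-0.0014, 0.035, 0, 0, 0, 0, 1]
    - [-0.0014, 0.035, 0, 0, 0, 0, 1]
    - [0, 0, 0.03, 0, 0, 0, 1]
    - [0, 0, 0.03, 0, 0, 0, 1]
    - [0, 0, 0.03, 0, 0, 0, 1]
    - [0, 0, 0.03, 0, 0, 0, 0.6]
    - [0, 0, 0, 0, 0, 0, 0.6]

```text
time_s: 10.6
tool_pos: [565.6, -286.9, 120.8]
orientation: [[1.0, 0.003, -0.009], [0.003, -1.0, 0.006], [-0.009, -0.006, -1.0]]
wrist_force: [-1.9, -0.2, -1.6]
gripper_width: 79.8
grip_force: 0.0
```

Call:
step_arm:
  motion:
    - [0.002, 0.006, 0, 0, 0, 0, 0.6]
    - [0.0015, 0.006, 0, 0, 0, 0, 0.6]
    - [0, 0, 0, 0, 0, 0, 0.4]
    - [0, 0, 0, 0, 0, 0, 0.4]

```text
time_s: 10.93
tool_pos: [573.1, -303.7, 129.8]
orientation: [[1.0, -0.001, 0.004], [-0.001, -1.0, -0.002], [0.004, 0.002, -1.0]]
wrist_force: [0.7, 0.0, 0.0]
gripper_width: 64.3
grip_force: 0.0
```

Call:
step_arm:
  motion:
    - [-0.0025, -0.004, 0.01, 0, 0, 0, 0.4]
    - [0, 0, 0.01, 0, 0, 0, 0.4]
    - [0, 0, 0.01, 0, 0, 0, 0.4]
    - [0, 0, 0.006, 0, 0, 0, 0.4]
    - [0, 0, 0, 0, 0, 0, 0.4]
    - [0, 0, 0, 0, 0, 0, 0.4]
    - [0, 0, 0, 0, 0, 0, 0.4]

```text
time_s: 11.52
tool_pos: [569.3, -298.5, 91.3]
orientation: [[1.0, -0.0, 0.0], [-0.0, -1.0, -0.0], [0.0, 0.0, -1.0]]
wrist_force: [0.2, 0.1, 0.6]
gripper_width: 60.7
grip_force: 0.0
```

```bash
python3 - <<'E'
from h import *
crop("scene",180,300,120,90,6,"pics/c5.png")
s=env.sense();print(s["tool_pos"].round(1),s["wrist_force"])
E
```

```text
[ 569.6 -298.6   91.6] [ 0.12195128  0.39558672 -0.72600625]
```

View pics/c5.png

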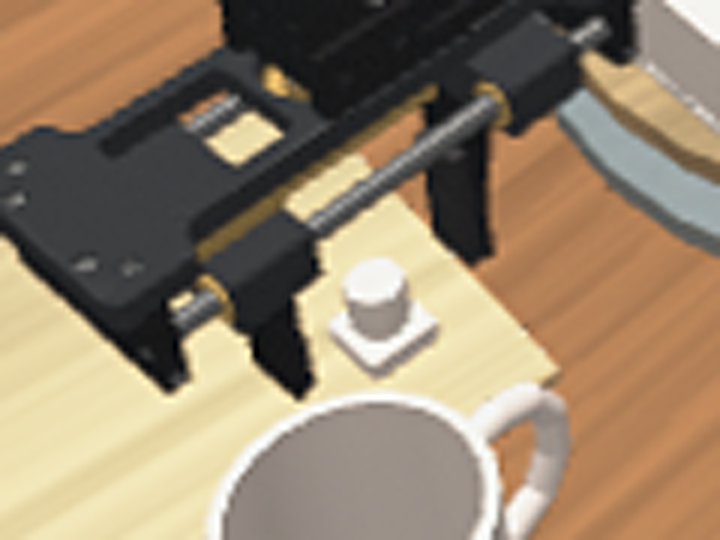

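Call:
step_arm:
  motion:
    - [0.001, 0, 0.002, 0, 0, 0, -1]
    - [0, 0, 0, 0, 0, 0, -1]
    - [0, 0, 0, 0, 0, 0, -1]
    - [0, 0, 0, 0, 0, 0, -1]
    - [0, 0, 0, 0, 0, 0, -1]
    - [0, 0, 0, 0, 0, 0, -1]
    - [0, 0, 0, 0, 0, 0, -1]
    - [0, 0, 0, 0, 0, 0, -1]
    - [0, 0, 0, 0, 0, 0, -1]
  force: 25

```text
time_s: 12.32
tool_pos: [570.2, -298.5, 89.3]
orientation: [[1.0, -0.0, 0.0], [-0.0, -1.0, -0.0], [0.0, 0.0, -1.0]]
wrist_force: [0.5, -0.2, 0.9]
gripper_width: 19.1
grip_force: 25.0
```

Call:
step_arm:
  motion:
    - [0, 0, -0.01, 0, 0, 0, -1]
    - [0, 0, -0.025, 0, 0, 0, -1]
    - [0, 0, -0.035, 0, 0, 0, -1]
    - [0, 0, -0.035, 0, 0, 0, -1]
    - [0, -0.015, -0.035, 0, 0, 0, -1]
    - [0.0034, -0.0345, -0.01, 0, 0, 0, -1]
    - [0.0034, -0.0345, 0, 0, 0, 0, -1]
    - [0.0034, -0.0345, 0, 0, 0, 0, -1]
    - [0.0034, -0.0345, 0, 0, 0, 0, -1]
    - [0.0034, -0.0345, 0, 0, 0, 0, -1]
    - [0.0034, -0.0345, 0, 0, 0, 0, -1]
    - [0.0034, -0.0345, 0, 0, 0, 0, -1]
    - [0.0034, -0.0345, 0, 0, 0, 0, -1]
    - [0.0034, -0.0345, 0, 0, 0, 0, -1]
    - [0.0034, -0.0345, 0, 0, 0, 0, -1]
    - [0.0034, -0.0345, 0, 0, 0, 0, -1]
    - [0.0034, -0.0345, 0, 0, 0, 0, -1]
    - [0.0034, -0.03, 0, 0, 0, 0, -1]
    - [0.0034, -0.015, 0, 0, 0, 0, -1]
    - [0, 0, 0, 0, 0, 7, -1]

```text
time_s: 13.98
tool_pos: [616.9, 182.0, 240.1]
orientation: [[0.993, -0.115, 0.0], [-0.115, -0.993, 0.004], [-0.0, -0.004, -1.0]]
wrist_force: [-0.4, 0.9, -0.7]
gripper_width: 19.2
grip_force: 25.0
```

Call:
step_arm:
  motion:
    - [0, 0, 0, 0, 0, 0, -1]
    - [0, 0, 0, 0, 0, 0, -1]
    - [0, 0, 0, 0, 0, 0, -1]
    - [0, 0, 0, 0, 0, 0, -1]
    - [0, 0, 0, 0, 0, 0, -1]

```text
time_s: 14.4
tool_pos: [618.1, 174.5, 239.4]
orientation: [[0.992, -0.122, 0.0], [-0.122, -0.992, -0.0], [0.0, 0.0, -1.0]]
wrist_force: [-0.4, -0.2, -0.8]
gripper_width: 19.8
grip_force: 25.0
```

Call:
step_arm:
  motion:
    - [-0.002, -0.009, 0.005, 0, 0, 0, -1]
    - [0, 0, 0.015, 0, 0, 0, -1]
    - [0, 0, 0.015, 0, 0, 0, -1]
    - [0, 0, 0.012, 0, 0, 0, -1]
    - [0, 0, 0.004, 0, 0, 0, -1]
    - [0, 0, 0.001, 0, 0, 0, -1]
    - [0, 0, 0, 0, 0, 0, -1]
    - [0, 0, 0, 0, 0, 0, -1]

```text
time_s: 15.07
tool_pos: [617.4, 185.0, 188.0]
orientation: [[0.993, -0.122, 0.001], [-0.122, -0.993, 0.0], [0.001, -0.0, -1.0]]
wrist_force: [0.2, -0.3, -0.4]
gripper_width: 19.5
grip_force: 25.0
```

Lower slowly to touch, then release.

Call:
step_arm:
  motion:
    - [0, 0, 0.0015, 0, 0, 0, -1]
    - [0, 0, 0.001, 0, 0, 0, -1]
    - [0, 0, 0, 0, 0, 0, -1]
    - [0, 0, 0, 0, 0, 0, -0.3]
    - [0, 0, 0, 0, 0, 0, -0.3]
    - [0, 0, 0, 0, 0, 0, -0.3]
    - [0, 0, 0, 0, 0, 0, -0.3]
    - [0, 0, -0.01, 0, 0, 0, -0.3]
    - [0, 0, -0.02, 0, 0, 0, -0.3]
    - [0, 0, -0.025, 0, 0, 0, 0]
    - [0, 0, -0.025, 0, 0, 0, 0.4]
    - [0, 0, 0, 0, 0, -7, 0.4]

```text
time_s: 16.07
tool_pos: [619.2, 185.9, 271.6]
orientation: [[1.0, 0.0, 0.009], [0.0, -1.0, 0.002], [0.009, -0.002, -1.0]]
wrist_force: [0.9, 0.9, 1.1]
gripper_width: 43.1
grip_force: 0.0
```

```bash
python3 - <<'E'
from h import *
im=env.capture("scene"); a=im[130:230,270:400]; 
env.capture("top")
for n in("top","scene"):
  for d in env.trace(n,"knob0")[:5]:
    ys,xs=np.nonzero(d["region"]);print(n,round(d["confidence"],2),xs.mean().round(1),ys.mean().round(1),d["region"].sum())
print(proj("scene",[[617.4,185,119],[469,-419.5,22]]),proj("top",[[617.4,185,119],[469,-419.5,22]]))
b=im[280:360,60:230]
cv2.imwrite("pics/c6.png",np.vstack([cv2.resize(a,(520,400),interpolation=3),cv2.resize(b,(520,200),interpolation=3)])[:,:,::-1])
print(env.sense()["tool_pos"].round(1))
E
```

```text
scene 0.52 96.3 319.2 306
scene 0.45 345.9 174.8 137
[[345.7056289  173.5661502 ]
 [ 96.98005178 317.16760987]] [[181.80016677 186.53456309]
 [407.5110084  240.88093118]]
[616.7 184.5 264.5]
```

View pics/c6.png

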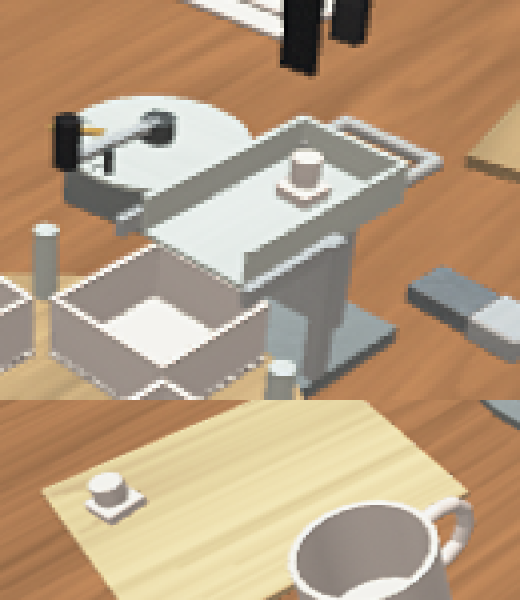

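Call:
step_arm:
  motion:
    - [-0.0082, 0.015, 0, 0, 0, 0, 0.4]
    - [-0.0082, 0.03, 0, 0, 0, 0, 0.4]
    - [-0.0082, 0.036, 0, 0, 0, 0, 0.4]
    - [-0.0082, 0.036, 0, 0, 0, 0, 0.4]
    - [-0.0082, 0.036, 0, 0, 0, 0, 0.4]
    - [-0.0082, 0.036, 0, 0, 0, 0, 0.4]
    - [-0.0082, 0.036, 0, 0, 0, 0, 0.4]
    - [-0.0082, 0.036, 0, 0, 0, 0, 0.4]
    - [-0.0082, 0.036, 0, 0, 0, 0, 0.4]
    - [-0.0082, 0.036, 0, 0, 0, 0, 0.4]
    - [-0.0082, 0.036, 0, 0, 0, 0, 0.4]
    - [-0.0082, 0.036, 0, 0, 0, 0, 0.4]
    - [-0.0082, 0.036, 0, 0, 0, 0, 0.4]
    - [-0.0082, 0.036, 0, 0, 0, 0, 0.4]
    - [-0.0082, 0.036, 0, 0, 0, 0, 0.4]
    - [-0.0082, 0.036, 0.01, 0, 0, 0, 0.4]
    - [-0.0082, 0.036, 0.03, 0, 0, 0, 0.4]
    - [-0.0082, 0.0195, 0.03, 0, 0, 0, 0.4]
    - [0, 0, 0.03, 0, 0, 0, 0.4]
    - [0, 0, 0.02, 0, 0, 0, 0.4]

```text
time_s: 17.93
tool_pos: [466.9, -416.3, 143.9]
orientation: [[1.0, -0.007, -0.005], [-0.007, -1.0, 0.003], [-0.005, -0.003, -1.0]]
wrist_force: [0.0, 1.4, -0.0]
gripper_width: 61.0
grip_force: 0.0
```

Call:
step_arm:
  motion:
    - [0, 0, 0, 0, 0, 0, 0.4]
    - [0, 0, 0, 0, 0, 0, 0.4]
    - [0, 0, 0, 0, 0, 0, 0.4]
    - [0, 0, 0, 0, 0, 0, 0.4]

```text
time_s: 18.27
tool_pos: [471.5, -415.6, 150.6]
orientation: [[1.0, -0.0, 0.003], [-0.0, -1.0, -0.002], [0.003, 0.002, -1.0]]
wrist_force: [0.2, -0.5, 0.5]
gripper_width: 61.4
grip_force: 0.0
```

Call:
step_arm:
  motion:
    - [0, 0.004, 0.015, 0, 0, 0, 0.4]
    - [0, 0, 0.015, 0, 0, 0, 0.4]
    - [0, 0, 0.015, 0, 0, 0, 0.4]
    - [0, 0, 0.01, 0, 0, 0, 0.4]
    - [0, 0, 0.004, 0, 0, 0, 0.4]
    - [0, 0, 0, 0, 0, 0, 0.4]
    - [0, 0, 0, 0, 0, 0, 0.4]

```text
time_s: 18.85
tool_pos: [470.6, -419.5, 89.8]
orientation: [[1.0, -0.0, 0.001], [-0.0, -1.0, -0.0], [0.001, 0.0, -1.0]]
wrist_force: [-0.6, 0.2, 1.3]
gripper_width: 61.0
grip_force: 0.0
```

```bash
python3 - <<'E'
from h import *
env.capture("scene")
for d in env.trace("scene","knob0")[:4]:
    ys,xs=np.nonzero(d["region"]);print(round(d["confidence"],2),xs.mean().round(1),ys.mean().round(1),d["region"].sum())
s=env.sense();print(s["tool_pos"].round(1))
E
```

```text
0.71 346.2 174.8 115
0.52 96.9 318.8 261
[ 470.9 -419.7   90.5]
```

Call:
step_arm:
  motion:
    - [0.001, 0, 0.001, 0, 0, 0, -1]
    - [0, 0, 0, 0, 0, 0, -1]
    - [0, 0, 0, 0, 0, 0, -1]
    - [0, 0, 0, 0, 0, 0, -1]
    - [0, 0, 0, 0, 0, 0, -1]
    - [0, 0, 0, 0, 0, 0, -1]
    - [0, 0, 0, 0, 0, 0, -1]
    - [0, 0, 0, 0, 0, 0, -1]
    - [0, 0, 0, 0, 0, 0, -1]
  force: 25

```text
time_s: 19.7
tool_pos: [471.3, -419.3, 88.5]
orientation: [[1.0, -0.0, 0.0], [-0.0, -1.0, -0.0], [0.0, 0.0, -1.0]]
wrist_force: [-0.4, -0.4, -0.2]
gripper_width: 19.3
grip_force: 25.0
```

Call:
step_arm:
  motion:
    - [0, 0, -0.01, 0, 0, 0, -1]
    - [0, 0, -0.025, 0, 0, 0, -1]
    - [0, 0, -0.035, 0, 0, 0, -1]
    - [0, 0, -0.035, 0, 0, 0, -1]
    - [0.0082, -0.015, -0.035, 0, 0, 0, -1]
    - [0.0082, -0.03, -0.02, 0, 0, 0, -1]
    - [0.0082, -0.036, 0, 0, 0, 0, -1]
    - [0.0082, -0.036, 0, 0, 0, 0, -1]
    - [0.0082, -0.036, 0, 0, 0, 0, -1]
    - [0.0082, -0.036, 0, 0, 0, 0, -1]
    - [0.0082, -0.036, 0, 0, 0, 0, -1]
    - [0.0082, -0.036, 0, 0, 0, 0, -1]
    - [0.0082, -0.036, 0, 0, 0, 0, -1]
    - [0.0082, -0.036, 0, 0, 0, 0, -1]
    - [0.0082, -0.036, 0, 0, 0, 0, -1]
    - [0.0082, -0.036, 0, 0, 0, 0, -1]
    - [0.0082, -0.036, 0, 0, 0, 0, -1]
    - [0.0082, -0.036, 0, 0, 0, 0, -1]
    - [0.0082, -0.034, 0, 0, 0, 0, -1]
    - [0.0082, -0.025, 0, 0, 0, 0, -1]

```text
time_s: 21.37
tool_pos: [602.3, 120.8, 249.5]
orientation: [[1.0, 0.003, 0.001], [0.003, -1.0, 0.001], [0.001, -0.001, -1.0]]
wrist_force: [0.9, 0.0, -0.3]
gripper_width: 19.0
grip_force: 25.0
```

Call:
step_arm:
  motion:
    - [0.0082, -0.01, 0, 0, 0, 0, -1]
    - [0, 0, 0, 0, 0, 7, -1]
    - [0, 0, 0, 0, 0, 0, -1]
    - [0, 0, 0, 0, 0, 0, -1]
    - [0, 0, 0, 0, 0, 0, -1]

```text
time_s: 21.78
tool_pos: [610.7, 125.9, 248.7]
orientation: [[0.993, -0.121, 0.0], [-0.121, -0.993, -0.001], [0.0, 0.001, -1.0]]
wrist_force: [0.9, 0.1, -0.1]
gripper_width: 19.2
grip_force: 25.0
```

Call:
step_arm:
  motion:
    - [0, -0.002, 0.015, 0, 0, 0, -1]
    - [0, 0, 0.018, 0, 0, 0, -1]
    - [0, 0, 0.015, 0, 0, 0, -1]
    - [0, 0, 0.008, 0, 0, 0, -1]
    - [0, 0, 0.004, 0, 0, 0, -1]
    - [0, 0, 0.002, 0, 0, 0, -1]
    - [0, 0, 0, 0, 0, 0, -1]
    - [0, 0, 0, 0, 0, 0, -1]

```text
time_s: 22.45
tool_pos: [611.5, 128.7, 187.4]
orientation: [[0.993, -0.122, 0.001], [-0.122, -0.993, 0.0], [0.001, -0.0, -1.0]]
wrist_force: [0.0, -0.2, -1.2]
gripper_width: 19.5
grip_force: 25.0
```

Call:
step_arm:
  motion:
    - [0, 0, 0.0015, 0, 0, 0, -1]
    - [0, 0, 0.001, 0, 0, 0, -1]
    - [0, 0, 0, 0, 0, 0, -1]
    - [0, 0, 0, 0, 0, 0, -0.3]
    - [0, 0, 0, 0, 0, 0, -0.3]
    - [0, 0, 0, 0, 0, 0, -0.3]
    - [0, 0, 0, 0, 0, 0, -0.3]
    - [0, 0, -0.01, 0, 0, 0, -0.3]
    - [0, 0, -0.02, 0, 0, 0, -0.3]
    - [0, 0, -0.025, 0, 0, 0, -0.3]
    - [0, 0, -0.02, 0, 0, 0, -0.3]
    - [0, -0.03, 0, 0, 0, 0, -0.3]
    - [0, -0.035, 0, 0, 0, 0, -0.3]
    - [0, -0.035, 0, 0, 0, 0, -0.3]
    - [0, -0.025, 0, 0, 0, 0, -0.3]
    - [0, -0.01, 0, 0, 0, 0, -0.3]
    - [0, 0, 0, 0, 0, 0, -0.3]
    - [0, 0, 0, 0, 0, 0, -0.3]

```text
time_s: 23.95
tool_pos: [627.6, 262.0, 259.0]
orientation: [[0.993, -0.122, -0.0], [-0.122, -0.993, -0.001], [0.0, 0.001, -1.0]]
wrist_force: [-0.2, -0.6, 0.8]
gripper_width: 30.4
grip_force: 0.0
```

```bash
python3 - <<'E'
from h import *
im=env.capture("scene"); cv2.imwrite("pics/c7.png",cv2.resize(im[100:250,240:440],None,fx=3.5,fy=3.5,interpolation=3)[:,:,::-1])
for d in env.trace("scene","knob0")[:5]:
    ys,xs=np.nonzero(d["region"]);print(round(d["confidence"],2),xs.mean().round(1),ys.mean().round(1),d["region"].sum())
s=env.sense();print(s["tool_pos"].round(1),s["gripper_width"])
E
```

```text
0.68 330.7 183.2 144
0.52 345.9 175.0 119
[628.3 259.9 259. ] 30.72829261748866
```

View pics/c7.png

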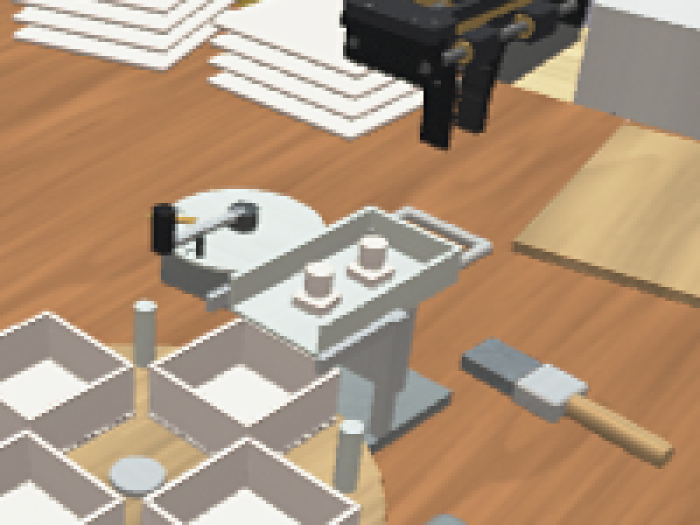

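Call:
step_arm:
  motion:
    - [0, -0.007, 0.01, 0, 0, 0, -0.3]
    - [0, -0.0065, 0.025, 0, 0, 0, -0.3]
    - [0, 0, 0.025, 0, 0, 0, -0.3]
    - [0, 0, 0.02, 0, 0, 0, -0.3]
    - [0, 0, 0.01, 0, 0, 0, -0.3]
    - [0, 0, 0.005, 0, 0, 0, -0.3]
    - [0, 0, 0, 0, 0, 0, -0.3]
    - [0, 0, 0, 0, 0, 0, -0.3]
  force: 15

```text
time_s: 24.72
tool_pos: [629.8, 275.9, 164.8]
orientation: [[0.992, -0.123, 0.001], [-0.123, -0.992, 0.0], [0.001, -0.001, -1.0]]
wrist_force: [-0.0, 0.0, 0.4]
gripper_width: 30.3
grip_force: 0.0
```

Call:
step_arm:
  motion:
    - [-0.001, 0.002, 0.002, 0, 0, 0, -1]
    - [0, 0, 0, 0, 0, 0, -1]
    - [0, 0, 0, 0, 0, 0, -1]
    - [0, 0, 0, 0, 0, 0, -1]
    - [0, 0, 0, 0, 0, 0, -1]
    - [0, 0, 0, 0, 0, 0, -1]
    - [0, 0, 0, 0, 0, 0, -1]

```text
time_s: 25.3
tool_pos: [628.2, 272.7, 162.6]
orientation: [[0.992, -0.123, -0.0], [-0.123, -0.992, -0.003], [0.0, 0.002, -1.0]]
wrist_force: [-1.9, -5.1, 5.5]
gripper_width: 9.3
grip_force: 15.0
```

Call:
step_arm:
  motion:
    - [0, 0.001, -0.0095, 0, 0, 0, -1]
    - [0, 0.001, -0.0095, 0, 0, 0, -1]
    - [0, 0.002, -0.0093, 0, 0, 0, -1]
    - [0, 0.002, -0.0093, 0, 0, 0, -1]
    - [0, 0.0028, -0.0091, 0, 0, 0, -1]
    - [0, 0.0028, -0.0091, 0, 0, 0, -1]
    - [0, 0.0037, -0.0088, 0, 0, 0, -1]
    - [0, 0.0037, -0.0088, 0, 0, 0, -1]
    - [0, 0, 0, 0, 0, 0, -1]
    - [0, 0, 0, 0, 0, 0, -1]

```text
time_s: 26.13
tool_pos: [625.5, 254.2, 236.1]
orientation: [[0.992, -0.123, -0.0], [-0.123, -0.992, -0.001], [-0.0, 0.001, -1.0]]
wrist_force: [0.5, -5.8, -4.1]
gripper_width: 9.5
grip_force: 15.0
```

Call:
step_arm:
  motion:
    - [0, 0.0046, -0.0083, 0, 0, 0, -1]
    - [0, 0.0046, -0.0083, 0, 0, 0, -1]
    - [0, 0, 0, 0, 0, 0, -1]
    - [0, 0.0053, -0.0078, 0, 0, 0, -1]
    - [0, 0.0053, -0.0078, 0, 0, 0, -1]
    - [0, 0, 0, 0, 0, 0, -1]
    - [0, 0.0062, -0.0073, 0, 0, 0, -1]
    - [0, 0.0062, -0.0073, 0, 0, 0, -1]
    - [0, 0, 0, 0, 0, 0, -1]
    - [0, 0.0068, -0.0066, 0, 0, 0, -1]
    - [0, 0.0068, -0.0066, 0, 0, 0, -1]
    - [0, 0, 0, 0, 0, 0, -1]
    - [0, 0, 0, 0, 0, 0, -1]

```text
time_s: 27.22
tool_pos: [620.1, 210.4, 296.6]
orientation: [[0.993, -0.122, 0.002], [-0.122, -0.993, 0.001], [0.001, -0.001, -1.0]]
wrist_force: [1.7, 0.1, -2.3]
gripper_width: 8.9
grip_force: 15.0
```

```bash
python3 - <<'E'
from h import *
im=env.capture("scene"); cv2.imwrite("pics/c8.png",cv2.resize(im[100:250,240:440],None,fx=3,fy=3,interpolation=3)[:,:,::-1])
E
```

```text
(no output)
```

View pics/c8.png

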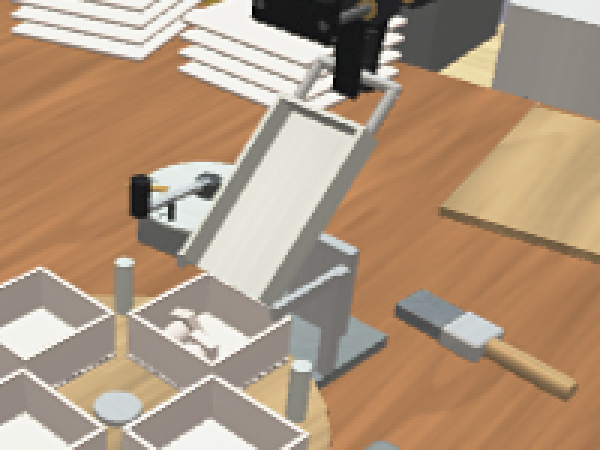

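Call:
step_arm:
  motion:
    - [0, -0.0068, 0.0066, 0, 0, 0, -1]
    - [0, -0.0068, 0.0066, 0, 0, 0, -1]
    - [0, -0.0062, 0.0073, 0, 0, 0, -1]
    - [0, -0.0062, 0.0073, 0, 0, 0, -1]
    - [0, -0.0053, 0.0078, 0, 0, 0, -1]
    - [0, -0.0053, 0.0078, 0, 0, 0, -1]
    - [0, -0.0046, 0.0083, 0, 0, 0, -1]
    - [0, -0.0046, 0.0083, 0, 0, 0, -1]
    - [0, -0.0037, 0.0088, 0, 0, 0, -1]
    - [0, -0.0037, 0.0088, 0, 0, 0, -1]
    - [0, -0.0028, 0.0091, 0, 0, 0, -1]
    - [0, -0.0028, 0.0091, 0, 0, 0, -1]
    - [0, -0.002, 0.0093, 0, 0, 0, -1]
    - [0, -0.002, 0.0093, 0, 0, 0, -1]
    - [0, -0.001, 0.009, 0, 0, 0, -1]
    - [0, -0.001, 0.006, 0, 0, 0, -1]
    - [0, 0, 0.003, 0, 0, 0, -1]
    - [0, 0, 0, 0, 0, 0, -1]
    - [0, 0, 0, 0, 0, 0, -1]

```text
time_s: 28.85
tool_pos: [628.1, 272.8, 165.3]
orientation: [[0.992, -0.123, 0.0], [-0.123, -0.992, -0.003], [0.001, 0.003, -1.0]]
wrist_force: [-3.7, -6.6, 11.6]
gripper_width: 9.6
grip_force: 15.0
```

Call:
step_arm:
  motion:
    - [0, 0, 0, 0, 0, 0, -0.3]
    - [0, 0, 0, 0, 0, 0, -0.3]
    - [0, 0, 0, 0, 0, 0, -0.3]
    - [0, 0, 0, 0, 0, 0, -0.3]
    - [0, 0, 0, 0, 0, 0, -0.3]
    - [0, 0, -0.015, 0, 0, 0, -0.3]
    - [0, 0, -0.025, 0, 0, 0, -0.3]
    - [0, 0, -0.025, 0, 0, 0, -0.3]
    - [0, 0, -0.015, 0, 0, 0, -0.3]
    - [0, 0, 0, 0, 0, 0, -0.3]
    - [0, 0, 0, 0, 0, 0, -0.3]

```text
time_s: 29.77
tool_pos: [628.3, 274.9, 244.8]
orientation: [[0.993, -0.122, 0.003], [-0.122, -0.993, 0.001], [0.002, -0.002, -1.0]]
wrist_force: [-0.6, -0.2, 0.4]
gripper_width: 30.3
grip_force: 0.0
```

```bash
python3 - <<'E'
from h import *
im=env.capture("scene"); cv2.imwrite("pics/c9.png",cv2.resize(im[120:250,240:440],None,fx=3,fy=3,interpolation=3)[:,:,::-1])
s=env.sense();p=s["tool_pos"];R=s["orientation"];print(p.round(1),"to peg, tool axes",(R.T@(np.array([484,-122.1,p[2]])-p)).round(1))
C=np.array([589.9,-39.8])
a0=np.arctan2(-122.1+39.8,484-589.9); 
q=[C+134*np.array([np.cos(a0-t),np.sin(a0-t)]) for t in np.linspace(0,np.pi/2,19)]
d=np.diff(q,axis=0); print((np.c_[d,0*d[:,0]]@R)[:,:2].round(1).tolist())
E
```

```text
[627.8 274.3 243.1] to peg, tool axes [-94.4 411.    0. ]
[[-7.9, -8.6], [-7.1, -9.3], [-6.3, -9.9], [-5.4, -10.4], [-4.4, -10.8], [-3.5, -11.2], [-2.5, -11.4], [-1.5, -11.6], [-0.5, -11.7], [0.5, -11.7], [1.6, -11.6], [2.6, -11.4], [3.5, -11.1], [4.5, -10.8], [5.4, -10.4], [6.3, -9.8], [7.1, -9.3], [7.9, -8.6]]
```

View pics/c9.png

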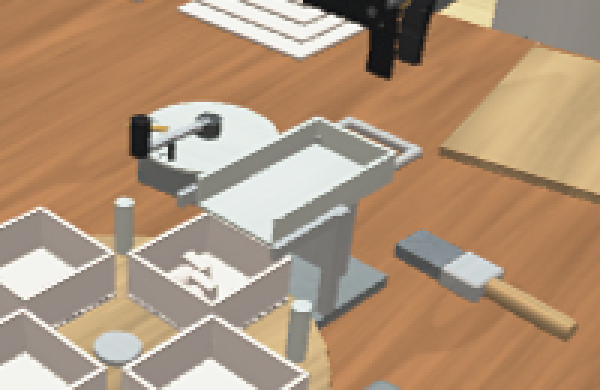

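Call:
step_arm:
  motion:
    - [-0.0073, 0.015, 0, 0, 0, 0, 0]
    - [-0.0073, 0.03, 0, 0, 0, 0, 0]
    - [-0.0073, 0.035, 0, 0, 0, 0, 0]
    - [-0.0073, 0.035, 0, 0, 0, 0, 0]
    - [-0.0073, 0.035, 0, 0, 0, 0, 0]
    - [-0.0073, 0.035, 0, 0, 0, 0, 0]
    - [-0.0073, 0.035, 0, 0, 0, 0, 0]
    - [-0.0073, 0.035, 0, 0, 0, 0, 0]
    - [-0.0073, 0.035, 0, 0, 0, 0, 0]
    - [-0.0073, 0.035, 0, 0, 0, 0, 0]
    - [-0.0073, 0.035, 0, 0, 0, 0, 0]
    - [-0.0073, 0.033, 0, 0, 0, 0, 0]
    - [-0.0073, 0.018, 0.02, 0, 0, 0, 0]
    - [0, 0, 0.03, 0, 0, 0, 0]
    - [0, 0, 0.005, 0, 0, 0, 0]
    - [0, 0, 0, 0, 0, 0, 0]
    - [0, 0, 0, 0, 0, 0, 0]
    - [0, 0, 0, 0, 0, 0, 0]

```text
time_s: 31.32
tool_pos: [484.6, -121.2, 189.1]
orientation: [[0.993, -0.12, 0.002], [-0.12, -0.993, -0.0], [0.002, -0.0, -1.0]]
wrist_force: [0.2, 0.6, 1.1]
gripper_width: 43.5
grip_force: 0.0
```

Call:
step_arm:
  motion:
    - [0, 0, 0.015, 0, 0, 0, 0]
    - [0, 0, 0.02, 0, 0, 0, 0]
    - [0, 0, 0.018, 0, 0, 0, 0]
    - [0, 0, 0.008, 0, 0, 0, 0]
    - [0, 0, 0, 0, 0, 0, -1]
    - [0, 0, 0, 0, 0, 0, -1]
    - [0, 0, 0, 0, 0, 0, -1]
    - [0, 0, 0, 0, 0, 0, -1]
    - [0, 0, 0, 0, 0, 0, -1]
    - [0, 0, 0, 0, 0, 0, -1]
    - [0, 0, 0, 0, 0, 0, -1]
  force: 30

```text
time_s: 32.23
tool_pos: [484.4, -122.0, 128.0]
orientation: [[0.993, -0.122, 0.002], [-0.122, -0.993, -0.0], [0.002, 0.0, -1.0]]
wrist_force: [0.7, 0.7, 4.1]
gripper_width: 14.8
grip_force: 30.0
```

Call:
step_arm:
  motion:
    - [-0.004, -0.0043, 0, 0, 0, 0, -1]
    - [-0.0039, -0.0043, 0, 0, 0, 0, -1]
    - [-0.0071, -0.0093, 0, 0, 0, 0, -1]
    - [-0.0063, -0.0099, 0, 0, 0, 0, -1]
    - [-0.0054, -0.0104, 0, 0, 0, 0, -1]
    - [-0.0044, -0.0108, 0, 0, 0, 0, -1]
    - [-0.0035, -0.0112, 0, 0, 0, 0, -1]
    - [-0.0025, -0.0114, 0, 0, 0, 0, -1]
    - [-0.0015, -0.0116, 0, 0, 0, 0, -1]
    - [-0.0005, -0.0117, 0, 0, 0, 0, -1]

```text
time_s: 33.07
tool_pos: [454.9, -23.5, 127.3]
orientation: [[0.992, -0.124, -0.003], [-0.124, -0.992, -0.002], [-0.002, 0.002, -1.0]]
wrist_force: [-2.0, -2.8, 5.5]
gripper_width: 15.2
grip_force: 30.0
```

Call:
step_arm:
  motion:
    - [0.0005, -0.0117, 0, 0, 0, 0, -1]
    - [0.0016, -0.0116, 0, 0, 0, 0, -1]
    - [0.0026, -0.0114, 0, 0, 0, 0, -1]
    - [0.0035, -0.0111, 0, 0, 0, 0, -1]
    - [0.0045, -0.0108, 0, 0, 0, 0, -1]
    - [0.0054, -0.0104, 0, 0, 0, 0, -1]
    - [0.0063, -0.0098, 0, 0, 0, 0, -1]
    - [0.0071, -0.0093, 0, 0, 0, 0, -1]
    - [0.004, -0.0043, 0, 0, 0, 0, -1]
    - [0.0039, -0.0043, 0, 0, 0, 0, -1]
    - [0, 0, 0, 0, 0, 0, -1]
    - [0, 0, 0, 0, 0, 0, -1]
    - [0, 0, 0, 0, 0, 0, -1]

```text
time_s: 34.15
tool_pos: [506.8, 66.3, 126.7]
orientation: [[0.993, -0.122, -0.0], [-0.122, -0.993, 0.001], [-0.0, -0.0, -1.0]]
wrist_force: [-0.6, -1.2, -0.3]
gripper_width: 15.2
grip_force: 30.0
```

Call:
step_arm:
  motion:
    - [0, 0, 0, 0, 0, 0, 0]
    - [0, 0, 0, 0, 0, 0, 0]
    - [0, 0, 0, 0, 0, 0, 0]
    - [0, 0, 0, 0, 0, 0, 0]
    - [0, 0, 0, 0, 0, 0, 0]
    - [0, 0, -0.015, 0, 0, 0, 0]
    - [0, 0, -0.03, 0, 0, 0, 0]
    - [0, 0, -0.03, 0, 0, 0, 0.1]
    - [0, 0, -0.025, 0, 0, 0, 0.1]
    - [0, 0, 0, 0, 0, 0, 0.1]
    - [0, 0, 0, 0, 0, 0, 0.1]

```text
time_s: 35.07
tool_pos: [508.0, 66.2, 228.5]
orientation: [[0.993, -0.122, 0.004], [-0.122, -0.993, -0.0], [0.004, -0.0, -1.0]]
wrist_force: [-0.1, -0.0, -0.6]
gripper_width: 47.9
grip_force: 0.0
```

```bash
python3 - <<'E'
from h import *
crop("top",230,205,200,150,4,"pics/c10.png")
s=env.sense();p=s["tool_pos"];R=s["orientation"];print(p.round(1),"to lever",(R.T@(np.array([434.5,171.5,p[2]])-p)).round(1))
E
```

```text
[507.  66. 227.] to lever [-84.9 -95.9  -0.1]
```

View pics/c10.png

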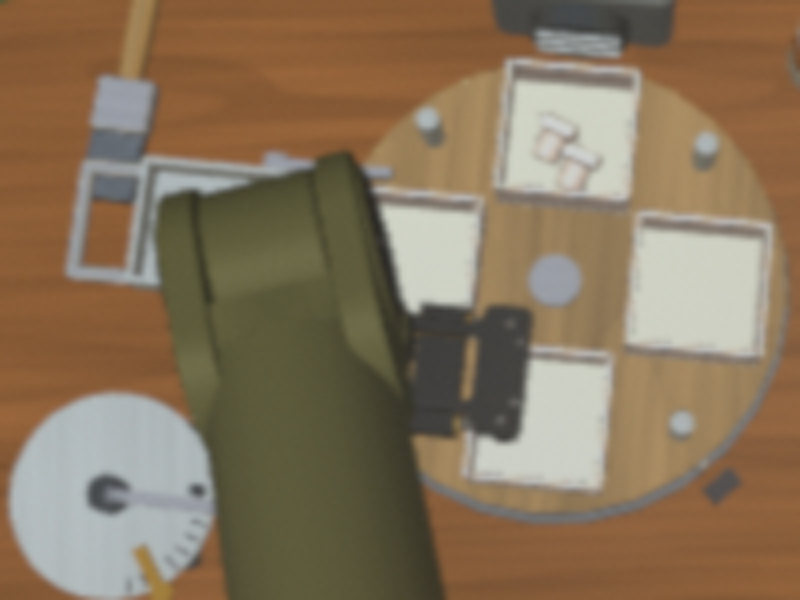

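Call:
step_arm:
  motion:
    - [-0.012, -0.014, 0, 0, 0, 0, 0.2]
    - [-0.02, -0.023, 0, 0, 0, 0, 0.2]
    - [-0.025, -0.028, 0, 0, 0, 0, 0.2]
    - [-0.019, -0.021, 0, 0, 0, 0, 0.2]
    - [-0.009, -0.01, 0, 0, 0, 0, 0.2]
    - [0, 0, 0, 0, 0, -6.9, 0.2]
    - [0, 0, 0, 0, 0, -6.9, 0.2]
    - [0, 0, 0, 0, 0, -6.9, 0.2]
    - [0, 0, 0, 0, 0, -6.9, 0.2]
    - [0, 0, 0, 0, 0, -6.9, 0.2]
    - [0, 0, 0, 0, 0, -6.9, 0.2]
    - [0, 0, 0, 0, 0, -6.9, 0.2]
    - [0, 0, 0, 0, 0, -6.9, 0.2]
    - [0, 0, 0, 0, 0, -6.8, 0.2]
    - [0, 0, 0, 0, 0, 0, 0.2]
    - [0, 0, 0, 0, 0, 0, 0.2]
    - [0, 0, 0, 0, 0, 0, 0.2]

```text
time_s: 36.53
tool_pos: [434.3, 171.2, 226.3]
orientation: [[0.577, 0.817, -0.001], [0.817, -0.577, -0.0], [-0.001, -0.001, -1.0]]
wrist_force: [0.7, 0.1, 0.0]
gripper_width: 52.2
grip_force: 0.0
```

Call:
step_arm:
  motion:
    - [0, 0, 0.015, 0, 0, 0, 0.2]
    - [0, 0, 0.025, 0, 0, 0, 0.2]
    - [0, 0, 0.025, 0, 0, 0, 0.2]
    - [0, 0, 0.018, 0, 0, 0, 0.2]
    - [0, 0, 0.006, 0, 0, 0, 0.2]
    - [0, 0, 0, 0, 0, 0, -1]
    - [0, 0, 0, 0, 0, 0, -1]
    - [0, 0, 0, 0, 0, 0, -1]
    - [0, 0, 0, 0, 0, 0, -1]
    - [0, 0, 0, 0, 0, 0, -1]
    - [0, 0, 0, 0, 0, 0, -1]
    - [0, 0, 0, 0, 0, 0, -1]
    - [0, 0, 0, 0, 0, 0, -1]
  force: 20

```text
time_s: 37.62
tool_pos: [434.8, 171.8, 138.6]
orientation: [[0.574, 0.819, 0.001], [0.819, -0.574, 0.0], [0.001, 0.001, -1.0]]
wrist_force: [-0.0, -0.1, 4.7]
gripper_width: 19.5
grip_force: 20.0
```

```bash
python3 - <<'E'
from h import *
s=env.sense();p=s["tool_pos"];R=s["orientation"];print(p.round(1),s["wrist_force"].round(1),s["gripper_width"])
P=np.array([448.2,263.]);v=p[:2]-P;r=np.hypot(*v);a0=np.arctan2(v[1],v[0]);print(r,np.degrees(a0))
th=np.linspace(0,53.5,15)
q=np.array([P+r*np.array([np.cos(a0-np.radians(t)),np.sin(a0-np.radians(t))]) for t in th])
d=np.diff(q,axis=0);print((np.c_[d,0*d[:,0]]@R)[:,:2].round(1).tolist(),q[-1])
E
```

```text
[434.8 171.8 138.6] [-0.  -0.1  4.7] 19.454689627516878
92.13461276928125 -98.35600806896095
[[-2.6, -5.6], [-2.2, -5.7], [-1.8, -5.9], [-1.4, -6.0], [-1.0, -6.1], [-0.6, -6.1], [-0.2, -6.1], [0.2, -6.1], [0.6, -6.1], [1.0, -6.1], [1.4, -6.0], [1.8, -5.9], [2.2, -5.7], [2.6, -5.6]] [366.95892675 219.54111269]
```

Call:
step_arm:
  motion:
    - [-0.0026, -0.0056, 0, 0, 0, 0, -1]
    - [-0.0022, -0.0057, 0, 0, 0, 0, -1]
    - [-0.0018, -0.0059, 0, 0, 0, 0, -1]
    - [-0.0014, -0.006, 0, 0, 0, 0, -1]
    - [-0.001, -0.0061, 0, 0, 0, 0, -1]
    - [-0.0006, -0.0061, 0, 0, 0, 0, -1]
    - [-0.0002, -0.0061, 0, 0, 0, 0, -1]
    - [0.0002, -0.0061, 0, 0, 0, 0, -1]
    - [0.0006, -0.0061, 0, 0, 0, 0, -1]
    - [0.001, -0.0061, 0, 0, 0, 0, -1]
    - [0.0014, -0.006, 0, 0, 0, 0, -1]
    - [0.0018, -0.0059, 0, 0, 0, 0, -1]
    - [0.0022, -0.0055, 0, 0, 0, 0, -1]
    - [0.0012, -0.0026, 0, 0, 0, 0, -1]
    - [0.0012, -0.0026, 0, 0, 0, 0, -1]
    - [0, 0, 0, 0, 0, 0, -1]
    - [0, 0, 0, 0, 0, 0, -1]
    - [0, 0, 0, 0, 0, 0, -1]

```text
time_s: 39.12
tool_pos: [366.4, 218.0, 137.8]
orientation: [[0.574, 0.819, -0.001], [0.819, -0.574, -0.001], [-0.002, -0.0, -1.0]]
wrist_force: [-1.0, -5.7, 5.2]
gripper_width: 19.4
grip_force: 20.0
```

Call:
step_arm:
  motion:
    - [0, 0, 0, 0, 0, 0, 0.2]
    - [0, 0, 0, 0, 0, 0, 0.2]
    - [0, 0, 0, 0, 0, 0, 0.2]
    - [0, 0, 0, 0, 0, 0, 0.2]
    - [0, 0, 0, 0, 0, 0, 0.2]
    - [0, 0, -0.015, 0, 0, 0, 0.2]
    - [0, 0, -0.025, 0, 0, 0, 0.2]
    - [0, 0, -0.03, 0, 0, 0, 0.2]
    - [0, 0, -0.03, 0, 0, 0, 0.2]
    - [0.03, 0.02, 0, 0, 0, 0, 0.2]
    - [0.035, 0.03, 0, 0, 0, 0, 0.2]
    - [0.035, 0.03, 0, 0, 0, 0, 0.2]
    - [0.035, 0.035, 0, 0, 0, 0, 0.2]
    - [0.02, 0.03, 0, 0, 0, 0, 0.2]
    - [0, 0.03, 0, 0, 0, 0, 0.2]
    - [0, 0.03, 0, 0, 0, 0, 0.2]
    - [0, 0.02, 0, 0, 0, 0, 0.2]
    - [0, 0, 0, 0, 0, 0, 0.2]

```text
time_s: 40.62
tool_pos: [627.8, 208.0, 236.4]
orientation: [[0.58, 0.815, 0.0], [0.815, -0.58, -0.002], [-0.001, 0.001, -1.0]]
wrist_force: [0.3, -0.3, -0.3]
gripper_width: 52.5
grip_force: 0.0
```

```bash
python3 - <<'E'
from h import *
crop("top",160,255,80,60,10,"pics/c11.png")
s=env.sense();print(s["tool_pos"].round(1))
E
```

```text
[625.6 210.5 236.7]
```

View pics/c11.png

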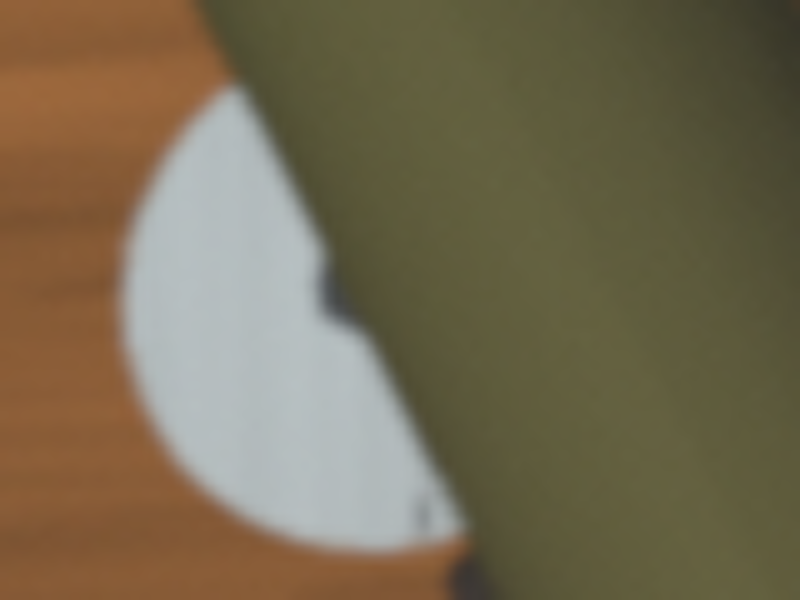

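Call:
step_arm:
  motion:
    - [-0.015, 0.008, 0, 0, 0, 0, 0.2]
    - [-0.03, 0.017, 0, 0, 0, 0, 0.2]
    - [-0.035, 0.02, 0, 0, 0, 0, 0.2]
    - [-0.035, 0.02, 0, 0, 0, 0, 0.2]
    - [-0.035, 0.02, 0, 0, 0, 0, 0.2]
    - [-0.03, 0.017, 0, 0, 0, 0, 0.2]
    - [-0.02, 0.01, 0, 0, 0, 0, 0.2]
    - [-0.01, 0.005, 0, 0, 0, 0, 0.2]
    - [0, 0, 0, 0, 0, 0, 0.2]

```text
time_s: 41.42
tool_pos: [598.4, -28.3, 237.9]
orientation: [[0.577, 0.817, -0.0], [0.817, -0.577, -0.001], [-0.001, 0.0, -1.0]]
wrist_force: [0.2, -0.1, -0.7]
gripper_width: 52.2
grip_force: 0.0
```

```bash
cat > lev.py <<'E'
from h import *
P=np.array([448.2,263.0])
ph=np.linspace(0,2*np.pi,40)
def fit(n,im,off,s=6):
    """find lever angle+pivot shift by matching the projected grip cylinder to dark pixels"""
    g=cv2.resize(im,None,fx=s,fy=s,interpolation=cv2.INTER_CUBIC).max(2)
    best=[]
    for a in np.arange(-165,-90,.5):
      for r in (88,90,92):
        c=P+r*np.array([np.cos(np.radians(a)),np.sin(np.radians(a))])
        pts=np.vstack([np.c_[c[0]+10*np.cos(ph),c[1]+10*np.sin(ph),0*ph+z] for z in(63,100)])
        q=((proj(n,pts)-off+.5)*s-.5).astype(np.float32)
        h=cv2.convexHull(q).astype(int)
        m=np.zeros(g.shape,np.uint8);cv2.fillConvexPoly(m,h,1)
        o=cv2.dilate(m,np.ones((25,25)))-m
        best.append((g[o>0].mean()-g[m>0].mean(),a,r))
    best.sort(reverse=True);return best[:4]
E
python3 - <<'E'
from lev import *
im=cv2.resize(cv2.imread("pics/c3.png"),(80,60),interpolation=cv2.INTER_AREA)
print("stop",fit("top",im,np.array([120,225])))
for n,u,v,w,h in(("top",120,225,80,65),("scene",250,130,110,70)):
    im=env.capture(n)[v:v+h,u:u+w]; cv2.imwrite(f"pics/raw_{n}.png",im[:,:,::-1]); print(n,fit(n,im,np.array([u,v])))
    for d in env.trace(n,"lever_knob")[:2]:
        ys,xs=np.nonzero(d["region"]);print(round(d["confidence"],2),xs.mean(),ys.mean(),d["region"].sum())
a=cv2.imread("pics/raw_top.png");b=cv2.imread("pics/raw_scene.png")
cv2.imwrite("pics/c12.png",np.vstack([cv2.resize(a,(560,455),interpolation=3)[250:],cv2.resize(b,(560,356),interpolation=3)]))
E
```

```text
stop [(np.float64(64.74614906962437), np.float64(-98.5), 90), (np.float64(64.55109001326133), np.float64(-98.0), 90), (np.float64(63.71155791271701), np.float64(-99.0), 90), (np.float64(63.67809022243284), np.float64(-98.5), 88)]
top [(np.float64(59.13158451395121), np.float64(-153.0), 90), (np.float64(58.91541156685041), np.float64(-153.5), 88), (np.float64(58.902111383518886), np.float64(-153.5), 90), (np.float64(58.694840715615854), np.float64(-152.5), 90)]
0.49 163.5859872611465 268.87261146496814 157
scene [(np.float64(11.729371436818944), np.float64(-143.5), 92), (np.float64(11.69004438939541), np.float64(-143.0), 92), (np.float64(11.53436535058497), np.float64(-144.0), 92), (np.float64(11.396762819054558), np.float64(-142.5), 92)]
```

View pics/c12.png

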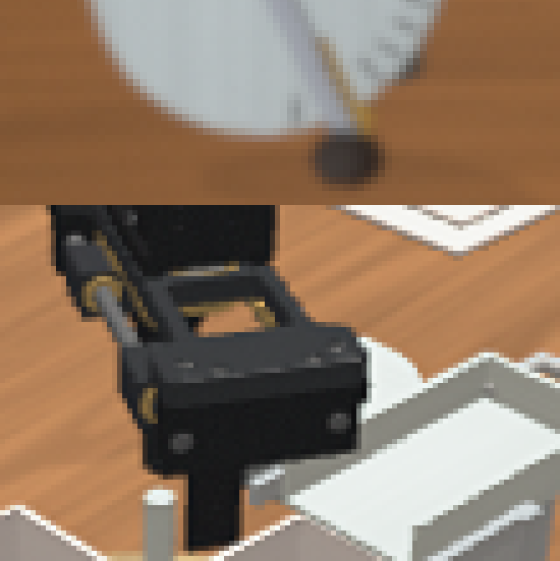

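Call:
step_arm:
  motion:
    - [-0.015, 0.007, 0, 0, 0, 0, 0.2]
    - [-0.03, 0.014, 0, 0, 0, 0, 0.2]
    - [-0.035, 0.016, 0, 0, 0, 0, 0.2]
    - [-0.035, 0.016, 0, 0, 0, 0, 0.2]
    - [-0.035, 0.016, 0, 0, 0, 0, 0.2]
    - [-0.03, 0.014, 0, 0, 0, 0, 0.2]
    - [-0.02, 0.008, 0, 0, 0, 0, 0.2]
    - [0, 0, 0, 0, 0, 0, 0.2]
    - [0, 0, 0, 0, 0, 0, 0.2]

```text
time_s: 42.37
tool_pos: [559.2, -241.4, 237.7]
orientation: [[0.574, 0.819, 0.0], [0.819, -0.574, 0.001], [0.001, -0.001, -1.0]]
wrist_force: [0.5, 1.4, 0.4]
gripper_width: 52.5
grip_force: 0.0
```

```bash
cat > lev2.py <<'E'
from lev import *
from scipy.optimize import minimize
def soft(n,im,off,model,x0,w,s=6):
    g=cv2.resize(w(im.astype(np.float32)),None,fx=s,fy=s,interpolation=cv2.INTER_CUBIC)
    g=cv2.GaussianBlur(g,(0,0),2)
    def cost(x):
        m=np.zeros(g.shape,np.uint8)
        for pts in model(x):
            q=((proj(n,pts)-off+.5)*s-.5)
            cv2.fillConvexPoly(m,np.round(cv2.convexHull((q*16).astype(np.float32))).astype(int),1,shift=4)
        o=cv2.dilate(m,np.ones((25,25)))-m
        return g[o>0].mean()-g[m>0].mean()
    best=min((minimize(cost,np.array(x0)+[d,e],method="Nelder-Mead",options=dict(initial_simplex=np.array(x0)+[d,e]+np.array([[0,0],[3,0],[0,3]])))for d in(-3,0,3) for e in(-2,2)),key=lambda r:r.fun)
    return best.x.round(2),round(best.fun,1)
circ=lambda c,r,z:np.c_[c[0]+r*np.cos(ph),c[1]+r*np.sin(ph),0*ph+z]
u=lambda a:np.array([np.cos(np.radians(a)),np.sin(np.radians(a))])
grip=lambda x:[np.vstack([circ(P+x[1]*u(x[0]),10,63),circ(P+x[1]*u(x[0]),10,100)])]
disc=lambda x:[circ(P+x[1]*u(x[0]),8,53.5)]
dark=lambda i:255-i.max(2)
brass=lambda i:i[:,:,1]-i[:,:,2]-0*i[:,:,0]
E
python3 - <<'E'
from lev2 import *
ld=lambda f,sz:cv2.resize(cv2.imread(f),sz,interpolation=cv2.INTER_AREA)[:,:,::-1]
top=ld("pics/c3.png",(80,60)); sc=ld("pics/c7.png",(200,150))
ot=np.array([120,225]);os_=np.array([240,100])
print("stop grip",soft("top",top,ot,grip,[-98,90],dark),soft("scene",sc,os_,grip,[-98,90],dark))
print("pointer",soft("top",top,ot,disc,[-152,74],brass))
for n,a,b,w,h in(("top",120,225,80,65),("scene",250,130,110,70)):
    im=env.capture(n)[b:b+h,a:a+w]; cv2.imwrite(f"pics/raw2_{n}.png",im[:,:,::-1])
    print("now",n,soft(n,im,np.array([a,b]),grip,[-152,90],dark))
E
```

```text
stop grip (array([-98.25,  89.01]), np.float64(-63.8)) (array([-97.6 ,  89.99]), np.float64(-118.0))
pointer (array([-152.33,   73.03]), np.float64(-23.6))
now top (array([-153.15,   88.71]), np.float64(-58.5))
now scene (array([-152.78,   88.32]), np.float64(-121.1))
```

Call:
step_arm:
  motion:
    - [0, 0, 0, 0, 0, 6.8, 0.2]
    - [0, 0, 0, 0, 0, 6.8, 0.2]
    - [0, 0, 0, 0, 0, 6.8, 0.2]
    - [0, 0, 0, 0, 0, 6.8, 0.2]
    - [0.003, -0.015, 0, 0, 0, 0, 0.2]
    - [0.003, -0.03, 0, 0, 0, 0, 0.2]
    - [0.003, -0.036, 0, 0, 0, 0, 0.2]
    - [0.003, -0.036, 0, 0, 0, 0, 0.2]
    - [0.003, -0.036, 0, 0, 0, 0, 0.2]
    - [0.003, -0.036, 0, 0, 0, 0, 0.2]
    - [0.003, -0.036, 0, 0, 0, 0, 0.2]
    - [0.003, -0.036, 0, 0, 0, 0, 0.2]
    - [0.003, -0.036, 0, 0, 0, 0, 0.2]
    - [0.003, -0.036, 0, 0, 0, 0, 0.2]
    - [0.003, -0.036, 0, 0, 0, 0, 0.2]
    - [0.003, -0.036, 0, 0, 0, 0, 0.2]
    - [0.003, -0.036, 0, 0, 0, 0, 0.2]
    - [0.003, -0.03, 0, 0, 0, 0, 0.2]
    - [0.005, -0.016, 0, 0, 0, 0, 0.2]
    - [0.003, -0.007, 0, 0, 0, 0, 0.2]

```text
time_s: 44.13
tool_pos: [369.6, 222.9, 237.9]
orientation: [[0.879, 0.477, 0.001], [0.477, -0.879, -0.001], [0.0, 0.001, -1.0]]
wrist_force: [-0.1, 0.2, 0.3]
gripper_width: 52.2
grip_force: 0.0
```

Call:
step_arm:
  motion:
    - [0, 0, 0.01, 0, 0, 0, 0.2]
    - [0, 0, 0, 0, 0, 0, 0.2]
    - [0, 0, 0, 0, 0, 0, 0.2]
    - [0, 0, 0, 0, 0, 0, 0.2]
    - [0, 0, 0, 0, 0, 0, 0.2]

```text
time_s: 44.55
tool_pos: [373.1, 217.3, 227.8]
orientation: [[0.886, 0.465, -0.0], [0.465, -0.886, -0.0], [-0.0, -0.0, -1.0]]
wrist_force: [-0.3, 0.1, 0.1]
gripper_width: 52.1
grip_force: 0.0
```

```bash
python3 - <<'E'
from h import *
s=env.sense();p=s["tool_pos"];R=s["orientation"];print(p.round(1),(R.T@(np.array([369.5,221.5,137.5])-p)).round(1),s["joint_pos"].round(2))
E
```

```text
[373.1 217.3 227.8] [-1.2 -5.4 90.3] [ 0.33 -0.11 -0.85  2.02 -0.09  1.19 -1.58]
```

Call:
step_arm:
  motion:
    - [-0.001, -0.0055, 0.015, 0, 0, 0, 0.2]
    - [0, 0, 0.025, 0, 0, 0, 0.2]
    - [0, 0, 0.025, 0, 0, 0, 0.2]
    - [0, 0, 0.018, 0, 0, 0, 0.2]
    - [0, 0, 0.007, 0, 0, 0, 0.2]
    - [0, 0, 0, 0, 0, 0, 0.2]
    - [0, 0, 0, 0, 0, 0, 0.2]
    - [0, 0, 0, 0, 0, 0, 0.2]

```text
time_s: 45.22
tool_pos: [370.3, 223.0, 139.1]
orientation: [[0.885, 0.466, 0.002], [0.466, -0.885, 0.001], [0.002, 0.0, -1.0]]
wrist_force: [-0.1, -0.4, -0.1]
gripper_width: 52.1
grip_force: 0.0
```

```bash
python3 - <<'E'
from h import *
s=env.sense();p=s["tool_pos"];R=s["orientation"];print(p.round(1),(R.T@(np.array([369.5,221.5,137.5])-p)).round(1))
E
```

```text
[370.3 223.  139.1] [-1.4  1.   1.6]
```

Call:
step_arm:
  motion:
    - [-0.0014, 0.001, 0.001, 0, 0, 0, -1]
    - [0, 0, 0, 0, 0, 0, -1]
    - [0, 0, 0, 0, 0, 0, -1]
    - [0, 0, 0, 0, 0, 0, -1]
    - [0, 0, 0, 0, 0, 0, -1]
    - [0, 0, 0, 0, 0, 0, -1]
    - [0, 0, 0, 0, 0, 0, -1]
    - [0, 0, 0, 0, 0, 0, -1]
    - [0, 0, 0, 0, 0, 0, -1]
  force: 12

```text
time_s: 45.97
tool_pos: [368.4, 221.3, 137.0]
orientation: [[0.885, 0.466, -0.0], [0.466, -0.885, -0.0], [-0.0, -0.0, -1.0]]
wrist_force: [-1.2, -0.1, 2.8]
gripper_width: 19.4
grip_force: 12.0
```

```bash
python3 - <<'E'
from h import *
s=env.sense();p=s["tool_pos"];v=p[:2]-[448.2,263];print(p.round(1),s["wrist_force"].round(1),s["gripper_width"],np.degrees(np.arctan2(v[1],v[0])))
E
```

```text
[368.4 221.3 137. ] [-1.2 -0.1  2.8] 19.394612293714136 -152.4312802699886
```

Call:
step_arm:
  motion:
    - [0, 0, 0, 0, 0, 0, 0.2]
    - [0, 0, 0, 0, 0, 0, 0.2]
    - [0, 0, 0, 0, 0, 0, 0.2]
    - [0, 0, 0, 0, 0, 0, 0.2]
    - [0, 0, 0, 0, 0, 0, 0.2]
    - [0, 0, -0.015, 0, 0, 0, 0.2]
    - [0, 0, -0.025, 0, 0, 0, 0.2]
    - [0, 0, -0.03, 0, 0, 0, 0.2]
    - [0, 0, -0.03, 0, 0, 0, 0.2]
    - [-0.003, 0.02, 0, 0, 0, 0, 0.2]
    - [-0.003, 0.036, 0, 0, 0, 0, 0.2]
    - [-0.003, 0.036, 0, 0, 0, 0, 0.2]
    - [-0.003, 0.036, 0, 0, 0, 0, 0.2]
    - [-0.003, 0.036, 0, 0, 0, 0, 0.2]
    - [-0.003, 0.036, 0, 0, 0, 0, 0.2]
    - [-0.003, 0.036, 0, 0, 0, 0, 0.2]
    - [-0.003, 0.036, 0, 0, 0, 0, 0.2]
    - [-0.003, 0.036, 0, 0, 0, 0, 0.2]
    - [-0.003, 0.036, 0, 0, 0, 0, 0.2]
    - [-0.003, 0.036, 0, 0, 0, 0, 0.2]

```text
time_s: 47.63
tool_pos: [516.9, -132.3, 236.8]
orientation: [[0.885, 0.466, -0.0], [0.466, -0.885, -0.0], [-0.0, 0.0, -1.0]]
wrist_force: [1.1, 0.5, 1.3]
gripper_width: 52.5
grip_force: 0.0
```

Call:
step_arm:
  motion:
    - [-0.003, 0.036, 0, 0, 0, 0, 0.2]
    - [-0.003, 0.03, 0, 0, 0, 0, 0.2]
    - [0, 0.02, 0, 0, 0, 0, 0.2]
    - [0, 0.01, 0, 0, 0, 0, 0.2]
    - [0, 0, 0, 0, 0, 0, 0.2]
    - [0, 0, 0, 0, 0, 0, 0.2]
    - [0, 0, 0, 0, 0, 0, 0.2]

```text
time_s: 48.22
tool_pos: [555.8, -215.9, 236.9]
orientation: [[0.884, 0.468, -0.001], [0.468, -0.884, 0.001], [-0.0, -0.001, -1.0]]
wrist_force: [-0.0, -0.7, 0.5]
gripper_width: 52.1
grip_force: 0.0
```

```bash
python3 - <<'E'
from lev2 import *
for n,a,b,w,h in(("top",120,225,80,65),("scene",250,130,110,70)):
    im=env.capture(n)[b:b+h,a:a+w]
    print("now",n,soft(n,im,np.array([a,b]),grip,[-152,90],dark))
for n in("top","scene"):
  for d in env.trace(n,"knob0")[:4]:
    ys,xs=np.nonzero(d["region"]);print(n,round(d["confidence"],2),xs.mean().round(1),ys.mean().round(1),d["region"].sum())
  print("dish",proj(n,[[590+98*.9927,-40-98*.1207,55]]))
s=env.sense();print(s["tool_pos"],s["time_s"])
E
```

```text
now top (array([-152.51,   88.78]), np.float64(-59.0))
now scene (array([-151.9 ,   88.85]), np.float64(-122.2))
top 0.64 268.1 164.1 90
top 0.55 274.0 171.4 108
dish [[271.81949781 164.54596632]]
scene 0.7 294.4 157.5 214
scene 0.62 315.0 252.4 164
scene 0.46 302.4 249.5 114
dish [[310.16930768 254.27095763]]
[ 555.86863139 -216.79495234  237.34118526] 48.4167
```

Lever measures −152.5° against the pointer's −152.3°, and both knobs lie in the dish by the blower. Handing in.

```bash
python3 -c "
from rig import env
print(env.sign_off())"
```

```text
the job is handed in; nothing more can be done
None
```

I finished the job and handed it in at about 48 s: the lever was shut off first, both knobs were tipped into the dish, the tray was lowered flat, the table was turned one click clockwise, and the lever was then set over the pointer to within about 0.2° by the top camera.

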